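# Sort a strip-down: motors into the docked catch bin, speed controllers into the yellow bin

### The arm

A 7-joint arm with a two-finger parallel gripper is mounted at the origin on the work surface. World frame = base frame: x ahead of the robot, y to its left, z up, the work surface at z = 0. Lengths are in m, angles in rad, forces in N, time in s.
With the tool pointing down it reaches from about 0.4 to 0.875 m from the base axis. Payload 19.3 kg.
Tool frame: the origin (TCP) lies at the very end of the fingers, on their centre line; the grasp point (between the pads) lies bot.grasp_offset behind it (bot.grasp_offset is the distance from the TCP to the grasp point, in m); z points along the fingers, y is the direction in which the jaws open and shut (so a half turn about z gives the same grasp; the last joint's range is limited). The gripper opens to 85 mm and grips with 20 to 120 N. Pads are 22 mm wide; open, the fingers measure 114 mm over their backs; the gripper's body (76 mm by 85 mm) begins 54 mm behind the grasp point. The pads swing forward as they close: fully open they stand 13 mm farther back than shut.
Start: joints at [1.196, 0.521, -0.036, 1.599, 0.021, 1.021, -0.113], TCP at [0.188, -0.596, 0.231] pointing down, gripper open.
Joint ranges: [-2.91, 2.91], [-0.3, 2.13], [-1.5, 1.42], [0.17, 2.43], [-1.26, 4.41], [0.16, 1.93], [-2.52, 2.52]. Speed limits (rad/s): [1.89, 1.89, 2.39, 2.39, 3.01, 3.01, 3.01].

### API

Orientations are given as [roll, pitch, yaw] about the fixed x, y, z axes, in that order (R = Rz(yaw) Ry(pitch) Rx(roll)).
In Python, from workcell import bot gives the robot as it stands. The module is installed in compiled form; this text tells all that it offers.
- The arm moves only by the shell command python3 -m handwheel 'ROWS' [OPENING] [FORCE]. ROWS is JSON, a list of rows, each a list of 6 numbers: the shift along the tool's x, y, z as a fraction of full scale, then the turn, a rotation vector about the tool's x, y, z as a fraction of full scale. In form: [[x, y, z, rx, ry, rz], ...]. A call has 1 to 8 rows; each row shifts and turns the commanded pose from where the row before left it, along the tool's axes as they then stand; what a row does not reach is not made up. Full scale, the value 1, is 0.025 m for a shift and 360 degrees for a turn. A row lasts 1/8 s, in which the tool goes at most 62.5 mm and 10.7 degrees, less where a joint would pass 70% of its speed; a pose out of reach is approached as far as the arm can. A call with a number of a shift or a turn outside -1 to 1 is refused whole. A call with a gripper value outside its range is refused whole. OPENING is the closure, from -1 (fully open) to 1 (shut), set as the call begins (- or left out, the last holds). The fingers move at their own pace and stop on an object; FORCE is the grip in N (left out, the last holds). Time passes only in rows, so rows that do not move let the fingers close. It gives the time, the measured TCP pose, the force and the opening at its end, in the units of the state.
- bot.observe(): the state, without advancing time (a new reading comes with each control period).
- bot.grab_frame(name): name is "scene" or "top"; returns a dict with "pixels" (420x560x3 uint8, blue, green, red), "vertical_fov" (degrees; the focal length in pixels is half the picture's height over the tangent of half this angle, whatever the lens; pixels are square), "cx", "cy" (the principal point, pixels), "R" (3x3) and "t" (3): a world point X has camera coordinates R X + t. Camera axes: x right, y down, z forward; pixel columns grow to the right and rows downward; lengths in m; the calibration is good to about 2 mm. A picture is of the moment at which its call begins. There is no depth.
- bot.job_done(): hands the job in, once; it reports no verdict.
Trained networks look in a picture, given as the dict that the camera call returned (one of the last four; its "shot" number tells which), for a name from the list of things; names that differ only in an ending like _2 or _b are one class to them, and where a whole thing is asked for, a point or a joint stands for the part that bears it (a point fixed in the world has none). Each returns a list of dicts, best first, with "score" (0 to 1); they miss things now and then, are a little off and sometimes report something else, mostly with a low value. They report only what shows in the picture. A call takes as long as a camera call.
- bot.trace(picture, thing): "region" (420x560 bool, what is visible of it) and "point" ([column, row] in pixels, amid what is visible of it).
The state is a dict: "clock": time; "qpos": joint angles; "qd": joint speeds; "joint_efforts": joint torques, N m; "position": TCP position; "tool_rot": TCP orientation; "force": force on the tool from outside, world axes, zero at the start; "moment": the same for the moment, N m; "grip_width": finger opening in m.
Only numpy, scipy, OpenCV 4.12 (cv2) and the standard library are available. Lean on these libraries where they do the work, as an engineer would, in place of code of your own. Each camera call takes 0.05 s, during which the arm holds its last target.

### The job

Clear the strip-down tray. First slide the blue catch bin onto the aluminium rail of the tray stand until it clicks fully home, then lift the tray by its orange handle so that all the round motors roll off into the catch bin while the flat red speed controllers stay on it - do not take motors off the tray with the gripper; only one that has landed outside the bin is put in by hand. Lay the tray back down on its rest and put every speed controller into the yellow bin; leave the bin docked and do not disturb the other things on the bench, the grey bin included.

Things in the scene. Friction and masses are not known exactly. Their poses are not given: they have to be found in the camera images.
- sorter: Grey steel stand of the tip-up tray, fixed to the bench, 336 mm (x) by 245 mm (y). Origin on the bench at its middle. Its local -y side is the front: a 66 mm high, 300 mm wide stop panel, front face at local y = -100 mm, and a T rail that runs out from it along local -y. The tray lies over it, its lip above the panel at local y = -125 mm, its handle on the local +y side.
- tray (a joint): Tilt of the tray (rad): 0 = level on its rest, grows as the handle side is lifted, up to 0.7. The tray weighs 0.55 kg plus its load (3 to 6 N at the handle) and sinks back by itself when let go. Motors start to roll at about 0.1 rad; controllers begin to slide at about 0.45 rad. A motor that lies askew may catch on a side wall: tip farther or rock the tray.
- tray_handle (a point): Middle of the tray's orange bar handle: a round bar 12 mm thick and 110 mm long, parallel to the stand's local x, 47 mm out from the tray's rear edge with free space below; 285 mm from the hinge axis and 94 mm above the bench when the tray is down. Its axes turn with the tray (y away from the hinge, z normal to the tray).
- tray_face (a point): Centre of the tray's top surface, 90 mm above the bench when down; axes parallel to the stand's when down, z normal to the tray. Dark rubber, 298 mm (x) by 252 mm (y), edged by 8 mm high side walls (inner faces at x = -149 and +149 mm) and an 8 mm rear wall (y = +126 mm), no wall at its lip, y = -126 mm.
- catch_bin: Blue picking bin, 310 mm (x) by 140 mm (y), 0.5 kg, loose. Origin on the bench under its middle. Low wall (62 mm high) at local +y, to go under the tray's lip; high wall (76 mm) at -y, side walls 70 mm; walls 4 mm, inner floor 26 mm up. Under its middle, along y, a channel 44 mm wide with lips that grip below the rail's head: keep it flat on the bench and push it along local +y onto the rail.
- bin_handle (a point): Middle of the orange bar handle of the catch bin: a round bar 12 mm thick, 100 mm long along the bin's local x, 44 mm outside the high wall and just above its rim, at bin-local (0, -112 mm), 80 mm above the bench.
- bin_home (a point): Where the bin's origin lies when it is fully home on the rail with its low wall against the stop panel; fixed to the stand, on the bench at stand-local (0, -170 mm); the docked bin has the stand's yaw. The aluminium T rail (head 40 mm wide, 12.5 mm high) lies on the bench at stand-local x = 0, from the stop panel out to y = -190 mm; a pointed nose 20 mm long ends at y = -210 mm.
- tray_hinge (a point): Middle of the tray's hinge axis, which is parallel to the stand's local x; 82 mm above the bench at stand-local (0, -105 mm).
- detent (a joint): Spring ball in the top of the rail, in metres pressed down: 0 = up, about 0.003 when the bin rides over it. The bin meets it 18 mm before home and is past the top of it 9 mm before home (needs about 8 to 12 N of push in all); then it springs up again and holds the bin.
- yellow_bin: Yellow open bin for the speed controllers, 130 (x) by 170 (y) by 60 mm high, 4 mm walls, floor 4 mm, 0.5 kg, loose. Origin under its centre. It may stand on either side of the grey bin.
- grey_bin: Grey open bin of the same size with other scrap in it; stands beside the yellow one. Leave it alone.
- motor1: Brushless motor, a round can 40 mm in diameter and 60 mm long with a 10 mm shaft stub at one end, black and aluminium, 0.13 kg, lying on the tray. Origin at its centre, local x along its axis; None if absent.
- motor2: Another motor like motor1; None if absent.
- motor3: Another motor like motor1; None if absent.
- motor4: Another motor like motor1; None if absent.
- esc1: Speed controller, a flat red case with aluminium cooling fins, 66 (x) by 26 (y) by 16 mm, 0.07 kg, lying on the tray. Origin at the centre of its underside; None if absent.
- esc2: Another speed controller like esc1; None if absent.
- esc3: Another speed controller like esc1; None if absent.
- esc4: Another speed controller like esc1; None if absent.
- battery: Grey drone battery, 100 by 55 by 40 mm; a bystander, leave it alone.
- driver: Screwdriver lying on the bench; a bystander, leave it alone.
- tape_roll: Roll of blue tape, 70 mm across, 22 mm high; a bystander, leave it alone.

How it is judged:
By the outcome, as a careful person would: the job done as asked, in the order asked, and still so for the second after the job is handed in, with the robot touching nothing.
Of motor1, motor2, motor3, motor4 only 2 to 4 are there at a start; the rules pass over those that are not, and their reading is None.
Of esc1, esc2, esc3, esc4 only 3 to 4 are there at a start; the rules pass over those that are not, and their reading is None.
At some moment in a run one of esc1, esc2, esc3, esc4 may be knocked a few centimetres aside while the robot is not near it.
Once in a run the grip may slacken for a moment while it holds something.
It also fails if it takes over 210 s, if anything falls off the work surface, if the arm or the gripper's body presses on something with over 40 N, if the wrist force passes 120 N, or if a joint passes its speed limit or range.

## Working session

There is one attempt and no reset: what is moved stays moved. The work goes in short steps, Python scripts to look and compute and a shell command to move; the robot and the scene stay as the last step left them, time stands still between calls to the robot, and variables do not carry over. Pictures are saved under pics/ and viewed, and the job is handed in when it is done.

```bash
mkdir -p pics && cat > h.py <<'E'
import numpy as np, cv2
from workcell import bot
from scipy.spatial.transform import Rotation as Ro
def grab(n,save=None):
    f=bot.grab_frame(n)
    if save: cv2.imwrite('pics/'+save,f['pixels'])
    return f
def K(f):
    h=f['pixels'].shape[0]; fl=h/2/np.tan(np.radians(f['vertical_fov'])/2)
    return fl,f['cx'],f['cy']
def ray(f,uv):
    fl,cx,cy=K(f);R=np.array(f['R']);t=np.array(f['t'])
    d=R.T@np.array([(uv[0]-cx)/fl,(uv[1]-cy)/fl,1.0]);return -R.T@t,d
def onz(f,uv,z):
    c,d=ray(f,uv);return c+d*(z-c[2])/d[2]
def proj(f,X):
    fl,cx,cy=K(f);p=np.array(f['R'])@np.array(X)+np.array(f['t']);return np.array([cx+fl*p[0]/p[2],cy+fl*p[1]/p[2]])
E
python3 - <<'E'
from h import *
for n in('scene','top'):
    f=grab(n,n+'0.png');print(n,{k:f[k] for k in f if k!='pixels'}); c,d=ray(f,(280,210));print(c)
s=bot.observe();print(s,bot.grasp_offset)
E
```

```text
scene {'vertical_fov': 52.384658926845745, 'cx': 276.2730999313995, 'cy': 205.64660548837335, 'R': array([[ 0.87443879,  0.48492311, -0.01436638],
       [ 0.34116552, -0.63572167, -0.69243343],
       [-0.34490999,  0.60058933, -0.72133873]]), 't': array([-0.53380246, -0.11066349,  1.32495628]), 'shot': 1}
[ 0.9615228  -0.60725263  0.87144636]
top {'vertical_fov': 45.50655123121247, 'cx': 279.8235639787174, 'cy': 204.6098181724386, 'R': array([[-0.00703623, -0.99979729, -0.01886474],
       [-0.98455315,  0.01022693, -0.17478702],
       [ 0.17494452,  0.0173435 , -0.98442553]]), 't': array([0.05310952, 0.58734427, 1.24404712]), 'shot': 2}
[0.36100612 0.02551589 1.3283338 ]
{'clock': 0.1, 'qpos': array([ 1.19577122,  0.52190986, -0.03634044,  1.59990314,  0.02119266,
        1.02110114, -0.11274933]), 'qd': array([ 6.93877833e-04, -9.42228720e-04,  4.32760966e-05,  8.53026524e-04,
        3.74365716e-04,  2.45315331e-04,  2.73578577e-04]), 'joint_efforts': array([ 5.92829398e-03, -9.28489780e+01,  1.98518112e+00, -3.70534337e+01,
        1.82453881e-02,  5.25400348e-03,  9.55581709e-05]), 'position': array([ 0.18747547, -0.59593131,  0.23082804]), 'tool_rot': array([-3.14065714e+00,  5.14391319e-05,  3.04871395e-01]), 'force': array([ 0.07845522, -1.28283715,  0.16445521]), 'moment': array([ 0.02008869,  0.01220478, -0.00067841]), 'grip_width': 0.08545558536579251} 0.0187
```

View pics/scene0.png

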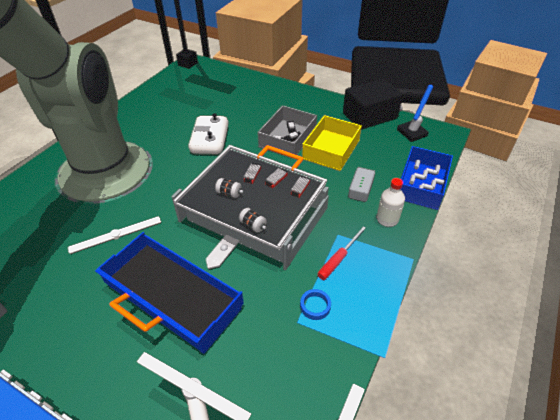

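View pics/top0.png

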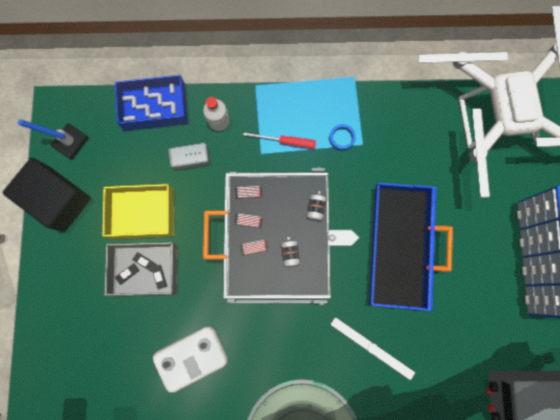

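```bash
python3 - <<'E'
from h import *
import pickle
F={n:grab(n) for n in('scene','top')}
out={}
for n in F:
  for th in ['sorter','tray','tray_handle','catch_bin','bin_handle','yellow_bin','grey_bin','motor1','esc1','battery','driver','tape_roll']:
    r=bot.trace(F[n],th); out[n,th]=r
    print(n,th,[(round(d['score'],2),np.round(d['point'],1).tolist(),int(d['region'].sum()),np.round(cv2.minAreaRect(np.argwhere(d['region'])[:,::-1].astype(np.float32))[0],1).tolist()) for d in r])
pickle.dump((F,out),open('t0.pkl','wb'))
E
```

```text
scene sorter [(0.72, [256.3, 205.7], 10411, [255.0, 209.5])]
scene tray [(0.86, [255.5, 193.2], 7663, [251.7, 186.4])]
scene tray_handle [(0.79, [256.6, 194.4], 7634, [252.9, 186.7]), (0.6, [302.1, 183.2], 231, [300.0, 186.2])]
scene catch_bin [(0.89, [172.5, 293.6], 8979, [165.4, 294.2]), (0.28, [255.2, 205.6], 10180, [254.2, 209.4])]
scene bin_handle [(0.83, [174.7, 290.1], 8884, [164.8, 294.5])]
scene yellow_bin [(0.75, [330.9, 143.0], 2227, [331.1, 141.2]), (0.19, [331.3, 260.1], 451, [341.7, 252.3])]
scene grey_bin [(0.84, [289.1, 129.3], 1796, [286.1, 128.8]), (0.6, [231.0, 188.8], 354, [228.5, 187.4]), (0.45, [253.8, 203.4], 10037, [254.8, 208.7])]
scene motor1 [(0.76, [252.7, 214.6], 401, [252.5, 219.5])]
scene esc1 [(0.6, [301.4, 188.2], 236, [300.1, 185.8]), (0.53, [251.6, 170.6], 186, [251.7, 172.6]), (0.48, [272.2, 175.2], 239, [275.8, 177.3])]
scene battery [(0.75, [362.9, 184.6], 618, [361.2, 183.7]), (0.57, [251.0, 169.8], 222, [252.0, 173.0])]
scene driver [(0.91, [332.8, 261.4], 421, [337.0, 258.5]), (0.6, [254.3, 204.5], 10483, [254.2, 209.0])]
scene tape_roll [(0.7
[... 412 characters left out ...]
76, [411.2, 246.7])]
top yellow_bin [(0.6, [139.0, 209.0], 3635, [137.0, 211.0])]
top grey_bin [(0.82, [143.1, 267.2], 3698, [140.5, 268.5])]
top motor1 [(0.74, [276.8, 237.4], 11577, [266.0, 235.0]), (0.7, [290.1, 253.2], 421, [289.8, 252.2]), (0.65, [313.4, 204.6], 393, [316.0, 206.8])]
top esc1 [(0.71, [251.4, 249.1], 289, [253.3, 247.0]), (0.69, [246.2, 191.2], 312, [248.0, 191.5]), (0.5, [248.8, 218.0], 286, [247.7, 220.1])]
top battery [(0.89, [192.4, 154.1], 780, [188.4, 156.2])]
top driver [(0.84, [293.2, 139.4], 370, [280.9, 139.3]), (0.75, [278.0, 239.2], 12150, [279.0, 236.0])]
top tape_roll [(0.71, [336.5, 144.2], 363, [341.5, 137.0]), (0.44, [245.4, 189.6], 290, [248.0, 191.5])]
```

```bash
python3 - <<'E'
from h import *
import pickle
F,out=pickle.load(open('t0.pkl','rb'))
def crop(n,u0,u1,v0,v1,k,name):
    p=F[n]['pixels'][v0:v1,u0:u1]; p=cv2.resize(p,None,fx=k,fy=k,interpolation=cv2.INTER_CUBIC)
    for u in range(u0-u0%10+10,u1,10): 
        cv2.line(p,((u-u0)*k,0),((u-u0)*k,4),(255,255,255),1)
        if u%20==0: cv2.putText(p,str(u),((u-u0)*k,14),0,.35,(255,255,255),1)
    for v in range(v0-v0%10+10,v1,10):
        cv2.line(p,(0,(v-v0)*k),(4,(v-v0)*k),(255,255,255),1)
        if v%20==0: cv2.putText(p,str(v),(4,(v-v0)*k),0,.35,(255,255,255),1)
    cv2.imwrite('pics/'+name,p)
crop('top',195,465,165,315,3-0,'c1.png')
# colour masks
for n in F:
    hsv=cv2.cvtColor(F[n]['pixels'],cv2.COLOR_BGR2HSV)
    m=cv2.inRange(hsv,(7,150,120),(19,255,255))
    nn,l,st,c=cv2.connectedComponentsWithStats(m)
    print(n,[(st[i].tolist(),c[i].round(1).tolist()) for i in range(1,nn) if st[i,4]>25])
E
```

```text
scene [([308, 52, 19, 6, 45], [316.6, 54.6]), ([448, 85, 12, 7, 28], [452.9, 87.9]), ([257, 145, 46, 26, 258], [282.1, 154.6]), ([110, 294, 52, 38, 448], [132.2, 314.2])]
top [([203, 211, 25, 49, 378], [209.5, 234.9]), ([434, 226, 19, 45, 351], [446.3, 248.0])]
```

View pics/c1.png

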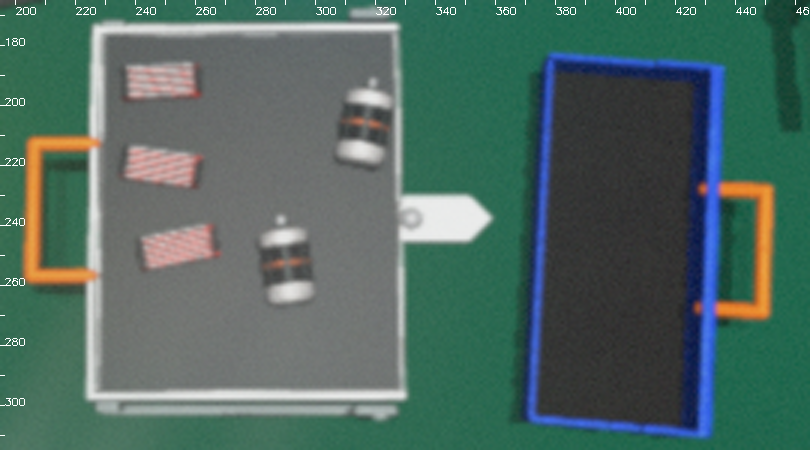

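```bash
cat > fit.py <<'E'
from h import *
from scipy.optimize import least_squares
def loc(p,L): c,s=np.cos(p[2]),np.sin(p[2]); L=np.array(L,float); return np.array([p[0]+c*L[0]-s*L[1],p[1]+s*L[0]+c*L[1],L[2]])
def fit(f,pts,p0):
    g=lambda p: np.concatenate([proj(f,loc(p,L))-np.array(uv) for L,uv in pts])
    r=least_squares(g,p0,loss='soft_l1'); return r.x,r.fun.reshape(-1,2)
E
python3 - <<'E'
from fit import *
import pickle
F,out=pickle.load(open('t0.pkl','rb'))
f=F['top']
w=.1505
S=[((w,.128,.098),(226.7,173.7)),((w,-.126,.098),(327.7,174)),((-w,.128,.098),(224.3,297.3)),((-w,-.126,.098),(329.7,297.7)),((0,-.21,.0125),(359,237.7)),((0,.18,.1),(206.7,234.7))]
S=[ (a,b) for a,b in S]
p,r=fit(f,S,[.5,0,0]);print(p,r.round(1).tolist())
B=[((.155,.07,.062),(377.7,183.3)),((-.155,.07,.062),(371,306)),((.155,-.07,.076),(435.7,187)),((-.155,-.07,.076),(431.3,310.3)),((0,-.112,.086),(449.3,248.8))]
q,rb=fit(f,B,[.5,-.4,0]);print(q,rb.round(1).tolist())
# scene: check
g=F['scene'];im=g['pixels'].copy();it=f['pixels'].copy()
for P,Q in((p,S),(q,B)):
  for L,_ in Q:
    for ff,i in((g,im),(f,it)): cv2.circle(i,tuple(int(round(v)) for v in proj(ff,loc(P,L))),2,(0,255,0),-1)
cv2.imwrite('pics/o1.png',cv2.resize(im[130:360,80:350],None,fx=2.9,fy=2.6))
print('home',loc(p,(0,-.17,0)),'hbar',loc(p,(0,.18,.094)),'bbar',loc(q,(0,-.112,.08)))
E
```

```text
[ 0.5048765   0.0527385  -0.00665432] [[0.5, 1.6], [0.1, 0.8], [0.6, -0.9], [0.3, -1.3], [-0.7, 0.3], [-1.7, -0.2]]
[ 0.47776122 -0.26123063 -0.09387135] [[0.4, 0.2], [0.5, -0.3], [-1.4, -0.2], [-1.3, 0.6], [1.2, -0.2]]
home [ 0.50374528 -0.11725774  0.        ] hbar [0.50607427 0.23273451 0.094     ] bbar [ 0.46726307 -0.37273753  0.08      ]
```

View pics/o1.png

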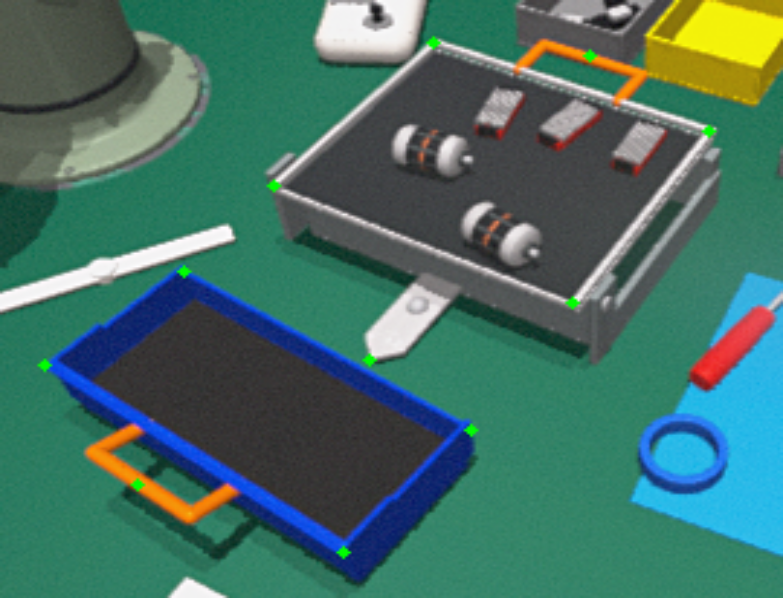

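```bash
cat > go.py <<'E'
from h import *
import sys
# go.py x y z yaw [roll extra]: prints units needed from the present pose (turn first, then shift in the NEW tool axes)
def need(x,y,z,yaw,roll=np.pi):
    s=bot.observe();R0=Ro.from_euler('xyz',s['tool_rot']);R1=Ro.from_euler('xyz',[roll,0,yaw])
    rv=(R0.inv()*R1).as_rotvec()/(2*np.pi); d=np.array([x,y,z])-s['position']
    print('t',round(s['clock'],2),'pos',s['position'].round(4),'rot',s['tool_rot'].round(3),'F',s['force'].round(1),'w',round(s['grip_width'],4))
    print('turn tot',rv.round(4),'| shift tot (new axes)',(R1.inv().apply(d)/.025).round(2),'| (old axes)',(R0.inv().apply(d)/.025).round(2))
if __name__=='__main__': need(*map(float,sys.argv[1:]))
E
python3 go.py 0.4673 -0.3727 0.2308 -0.094
python3 -m handwheel '[[0,0,0,0,0,0.0212],[0,0,0,0,0,0.0212],[0,0,0,0,0,0.0212]]' 0
python3 go.py 0.4673 -0.3727 0.2308 -0.094
```

```text
t 1.4 pos [ 0.1875 -0.5962  0.2313] rot [3.142 0.    0.305] F [ 0.1 -0.2  0.7] w 0.085
turn tot [0.     0.     0.0635] | shift tot (new axes) [10.3  -9.95  0.02] | (old axes) [13.36 -5.17  0.02]
clock: 1.78
position: [0.1875, -0.5962, 0.2313]
tool_rot: [3.142, -0.0, -0.099]
force: [-0.7, 1.7, -1.0]
grip_width: 0.0433
t 1.77 pos [ 0.1875 -0.5962  0.2313] rot [ 3.142 -0.    -0.099] F [-0.7  1.7 -1. ] w 0.0433
turn tot [ 0.     -0.     -0.0008] | shift tot (new axes) [10.3  -9.95  0.02] | (old axes) [ 10.25 -10.01   0.02]
```

```bash
python3 -m handwheel '[[0.93,-0.9,0,0,0,0],[0.93,-0.9,0,0,0,0],[0.93,-0.9,0,0,0,0],[0.93,-0.9,0,0,0,0],[0.93,-0.9,0,0,0,0],[0.93,-0.9,0,0,0,0],[0.93,-0.9,0,0,0,0],[0.93,-0.9,0,0,0,0]]'
python3 -m handwheel '[[0.93,-0.9,0.8,0,0,0],[0.93,-0.9,0.8,0,0,0],[0.93,-0.9,0.8,0,0,0],[0,0,0.8,0,0,0],[0,0,0,0,0,0]]'
python3 go.py 0.4673 -0.3727 0.0615 -0.094
python3 - <<'E'
from h import *
f=grab('scene');g=grab('top')
a=f['pixels'][200:400,60:330];b=g['pixels'][160:330,330:530]
cv2.imwrite('pics/p1.png',np.hstack([cv2.resize(a,(400,300)),cv2.resize(b,(353,300))]))
E
```

```text
clock: 2.78
position: [0.3906, -0.4339, 0.2314]
tool_rot: [3.142, -0.0, -0.095]
force: [-0.3, 0.2, -0.3]
grip_width: 0.0427
clock: 3.4
position: [0.465, -0.3735, 0.1502]
tool_rot: [-3.141, 0.002, -0.094]
force: [-0.4, -0.4, -0.4]
grip_width: 0.043
t 3.4 pos [ 0.465  -0.3735  0.1502] rot [-3.141e+00  2.000e-03 -9.400e-02] F [-0.4 -0.4 -0.4] w 0.043
turn tot [-0.0002  0.0003 -0.0001] | shift tot (new axes) [ 0.09 -0.04  3.55] | (old axes) [ 0.09 -0.04  3.55]
```

View pics/p1.png

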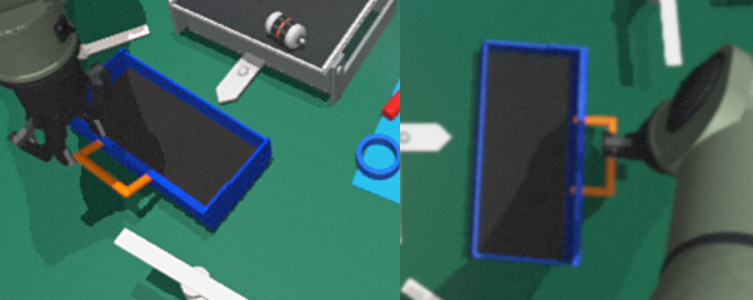

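```bash
python3 -m handwheel '[[0.09,-0.04,0.8,0,0,0],[0,0,0.8,0,0,0],[0,0,0.8,0,0,0],[0,0,0.7,0,0,0],[0,0,0.4,0,0,0]]'
python3 -m handwheel '[[0,0,0,0,0,0],[0,0,0,0,0,0],[0,0,0,0,0,0],[0,0,0,0,0,0],[0,0,0,0,0,0]]' 1 50
python3 go.py 0.4673 -0.3727 0.0615 -0.094
```

```text
clock: 4.12
position: [0.4678, -0.3735, 0.0634]
tool_rot: [3.142, -0.0, -0.095]
force: [-0.0, 0.1, 0.6]
grip_width: 0.0428
clock: 4.75
position: [0.4681, -0.3735, 0.0642]
tool_rot: [3.141, -0.001, -0.095]
force: [-0.1, 0.6, 4.7]
grip_width: 0.01
t 4.75 pos [ 0.4681 -0.3735  0.0642] rot [ 3.141e+00 -1.000e-03 -9.500e-02] F [-0.1  0.6  4.7] w 0.01
turn tot [ 0.0001 -0.0001 -0.0001] | shift tot (new axes) [-0.04 -0.03  0.11] | (old axes) [-0.04 -0.03  0.11]
```

```bash
python3 -m handwheel '[[0,0,0,0,0,-0.0035],[0,0,0,0,0,-0.0035],[0,0,0,0,0,-0.0035],[0,0,0,0,0,-0.0035],[0.4,0,0,0,0,0],[0.4,0.1,0,0,0,0],[0.4,0,0,0,0,0],[0.2,0,0,0,0,0]]'
python3 -m handwheel '[[0,0,0,0,0,0],[0,0,0,0,0,0]]'
python3 go.py 0.5028 -0.377 0.0635 -0.0067
cat > binfit.py <<'E'
from fit import *
g=grab('top','b_%d.png'%int(bot.observe()['clock']*10));f=grab('scene')
hsv=cv2.cvtColor(g['pixels'],cv2.COLOR_BGR2HSV)
m=cv2.inRange(hsv,(105,120,60),(130,255,255));m[:,:340]=0;m[:165]=0
c=np.argwhere(m)[:,::-1];print('blue bbox',c.min(0),c.max(0))
a=g['pixels'][160:340,320:500];b=f['pixels'][180:380,80:320]
cv2.imwrite('pics/p2.png',np.hstack([cv2.resize(a,(400,400),interpolation=2),cv2.resize(b,(400,400))]))
E
python3 binfit.py
```

```text
clock: 5.75
position: [0.5019, -0.3761, 0.0635]
tool_rot: [-3.141, 0.003, -0.006]
force: [-8.1, -0.1, 7.1]
grip_width: 0.0102
clock: 6.0
position: [0.5024, -0.3759, 0.0637]
tool_rot: [-3.141, 0.001, -0.006]
force: [-3.6, 0.8, 5.2]
grip_width: 0.0097
t 6.0 pos [ 0.5024 -0.3759  0.0637] rot [-3.141e+00  1.000e-03 -6.000e-03] F [-3.6  0.8  5.2] w 0.0097
turn tot [-0.      0.0002  0.0001] | shift tot (new axes) [0.02 0.04 0.01] | (old axes) [0.02 0.04 0.01]
blue bbox [371 175] [559 317]
```

View pics/p2.png

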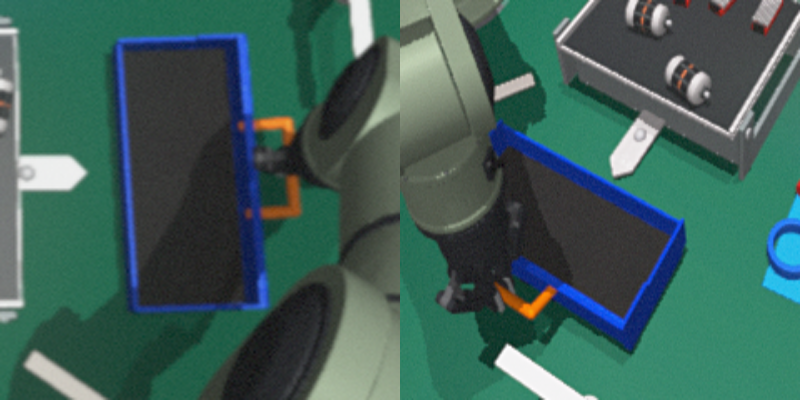

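```bash
python3 - <<'E'
from fit import *
f=grab('top')
B=[((.155,.07,.062),(372.7,178)),((-.155,.07,.062),(379.9,299.5)),((.155,-.07,.076),(429.8,176.2)),((-.155,-.07,.076),(440.2,297.7))]
q,rb=fit(f,B,[.5,-.4,0]);print(q,rb.round(1).tolist(), loc(q,(0,-.112,.08)))
E
```

```text
[ 0.50025119 -0.26743892  0.01895024] [[0.7, -0.2], [0.8, 0.4], [-0.5, -1.3], [-1.0, 0.7]] [ 0.50237349 -0.37941881  0.08      ]
```

```bash
cat > bl.py <<'E'
from fit import *
def line(pts):
    vx,vy,x0,y0=cv2.fitLine(np.array(pts,np.float32),cv2.DIST_HUBER,0,.01,.01).ravel();return np.array([vx,vy]),np.array([x0,y0])
def edge(gray,axis,rng,lo,hi,sign):
    # subpixel location of strongest gradient of given sign along axis for each of rng
    P=[]
    for r in rng:
        s=gray[r,lo:hi] if axis=='u' else gray[lo:hi,r]
        g=np.gradient(cv2.GaussianBlur(s.reshape(1,-1).astype(np.float32),(3,1),0).ravel())*sign
        i=int(g.argmax())
        if 0<i<len(g)-1:
            d=g[i-1]-2*g[i]+g[i+1]; o=.5*(g[i-1]-g[i+1])/d if d else 0
            if g[i]>8: P.append(((lo+i+o),r) if axis=='u' else (r,lo+i+o))
    return P
def wl(f,P,z):
    W=np.array([onz(f,p,z)[:2] for p in P],np.float32);vx,vy,x,y=cv2.fitLine(W,cv2.DIST_HUBER,0,.0005,.01).ravel();return vx,vy,x,y
def measure(f,uguess,vt,vb):
    b=f['pixels'][:,:,0].astype(np.float32)
    vm=(vt+vb)//2
    L=wl(f,edge(b,'u',list(range(vt+12,vb-12,2)),uguess-10,uguess+10,1),.062)
    yaw=np.arctan2(L[1]*np.sign(L[0]),abs(L[0]))
    T=wl(f,edge(b,'v',list(range(uguess+8,uguess+52,2)),vt-10,vt+10,1),.070)
    B=wl(f,edge(b,'v',list(range(uguess+8,uguess+52,2)),vb-10,vb+10,-1),.070)
    print('low wall yaw %.4f at y(x=.5)=%.4f'%(yaw,L[3]+(0.5-L[2])*L[1]/L[0]))
    print('side x: top %.4f at y %.3f bottom %.4f at y %.3f mid %.4f'%(T[2],T[3],B[2],B[3],(T[2]+B[2])/2),'yaws',-np.arctan2(T[0]*np.sign(T[1]),abs(T[1])),-np.arctan2(B[0]*np.sign(B[1]),abs(B[1])))
def rail(f):
    g=cv2.cvtColor(f['pixels'],cv2.COLOR_BGR2GRAY).astype(np.float32)
    T=wl(f,edge(g,'v',list(range(332,350)),223,235,1),.0125);B=wl(f,edge(g,'v',list(range(332,350)),239,252,-1),.0125)
    print('rail x',T[2],B[2],'mid',(T[2]+B[2])/2,'w',T[2]-B[2],'y',T[3],'yaw',-np.arctan2(T[0]*np.sign(T[1]),abs(T[1])),-np.arctan2(B[0]*np.sign(B[1]),abs(B[1])))
    l=wl(f,edge(g,'u',list(range(183,290,2)),322,336,-1),.094);print('lip yaw',np.arctan2(l[1]*np.sign(l[0]),abs(l[0])), 'y',l[3],l[2])
    r=wl(f,edge(g,'u',list(range(183,290,2)),217,232,1),.098);print('rear yaw',np.arctan2(r[1]*np.sign(r[0]),abs(r[0])), 'y',r[3],r[2])
    a=wl(f,edge(g,'v',list(range(235,320,2)),166,182,1),.098);b=wl(f,edge(g,'v',list(range(235,320,2)),290,304,-1),.098)
    print('tray sides x',a[2],b[2],'mid',(a[2]+b[2])/2,'y',a[3],'yaws',-np.arctan2(a[0]*np.sign(a[1]),abs(a[1])),-np.arctan2(b[0]*np.sign(b[1]),abs(b[1])))
E
python3 - <<'E'
from bl import *
import pickle
F,_=pickle.load(open('t0.pkl','rb'))
rail(F['top'])
f=grab('top'); rail(f)
measure(f,376,177,299)
E
python3 -m handwheel '[[0,0,0,0,0,0.0025],[0,0,0,0,0,0.0025],[0,0,0,0,0,0]]'
python3 - <<'E'
from bl import *
measure(grab('top'),376,177,299)
E
python3 go.py 0.5028 -0.377 0.0635 -0.0067
```

```text
rail x 0.5265757 0.48532927 mid 0.5059525 w 0.041246414 y -0.1076185 yaw -0.008588152 -0.00865026
lip yaw -0.00815332 y -0.07439268 0.5211176
rear yaw -0.0035165004 y 0.18621413 0.50270754
tray sides x 0.6630392 0.3512127 mid 0.507126 y 0.066916235 yaws -0.005902724 -0.0064475103
rail x 0.526669 0.4853215 mid 0.5059953 w 0.041347533 y -0.11025534 yaw -0.008867697 -0.008641557
lip yaw -0.009424381 y -0.07407184 0.48665327
rear yaw -0.0033055118 y 0.18624525 0.50270784
tray sides x 0.6632964 0.35115778 mid 0.50722706 y 0.09471793 yaws -0.0062695304 -0.006212906
low wall yaw 0.0229 at y(x=.5)=-0.1928
side x: top 0.6582 at y -0.274 bottom 0.3442 at y -0.268 mid 0.5012 yaws 0.037093833 0.028901175
clock: 6.58
position: [0.5029, -0.3759, 0.0638]
tool_rot: [-3.142, 0.0, -0.038]
force: [-2.8, 0.9, 4.2]
grip_width: 0.0104
low wall yaw 0.0041 at y(x=.5)=-0.1927
side x: top 0.6605 at y -0.273 bottom 0.3469 at y -0.261 mid 0.5037 yaws 0.02277179 0.016432837
t 6.62 pos [ 0.5029 -0.3759  0.0638] rot [-3.142  0.    -0.038] F [-3.1  1.4  3.6] w 0.0099
turn tot [-0.     0.    -0.005] | shift tot (new axes) [-0.    0.04  0.01] | (old axes) [-0.    0.04  0.01]
```

```bash
python3 -m handwheel '[[0,0,0,0,0,0.0025],[-0.02,-0.4,0,0,0,0],[-0.02,-0.4,0,0,0,0],[-0.02,-0.4,0,0,0,0],[0,0,0,0,0,0]]'
python3 - <<'E'
from bl import *
f=grab('top','d1.png');measure(f,362,177,299)
E
python3 go.py 0.5028 -0.377 0.0635 -0.0067
```

```text
clock: 7.25
position: [0.5038, -0.3459, 0.0642]
tool_rot: [3.141, -0.002, -0.055]
force: [-0.1, 0.7, 6.1]
grip_width: 0.0098
low wall yaw -0.0494 at y(x=.5)=-0.1622
side x: top 0.6671 at y -0.243 bottom 0.3536 at y -0.228 mid 0.5104 yaws -0.031847313 -0.045918297
t 7.3 pos [ 0.5038 -0.3459  0.0642] rot [ 3.141e+00 -1.000e-03 -5.400e-02] F [0.8 0.1 4.9] w 0.0103
turn tot [ 0.0001 -0.0002 -0.0076] | shift tot (new axes) [-0.03  1.24  0.03] | (old axes) [0.03 1.24 0.03]
```

```bash
python3 -m handwheel '[[0,0.2,0,0,0,-0.004],[0,0.2,0,0,0,-0.0035],[0,-0.2,0,0,0,0],[0,-0.3,0,0,0,0],[0,0,0,0,0,0]]'
python3 - <<'E'
from bl import *
f=grab('top','d2.png');measure(f,361,177,299)
E
python3 go.py 0.5028 -0.377 0.0635 -0.0067
```

```text
clock: 7.92
position: [0.5028, -0.3446, 0.0643]
tool_rot: [3.14, -0.001, -0.007]
force: [-0.1, -1.7, 6.5]
grip_width: 0.0101
low wall yaw -0.0122 at y(x=.5)=-0.1613
side x: top 0.6623 at y -0.223 bottom 0.3483 at y -0.222 mid 0.5053 yaws 0.0046643773 -0.010415749
t 7.97 pos [ 0.5028 -0.3446  0.0643] rot [ 3.14e+00 -1.00e-03 -8.00e-03] F [ 1.  -1.9  6.8] w 0.0101
turn tot [ 0.0002 -0.0002 -0.0001] | shift tot (new axes) [0.01 1.3  0.03] | (old axes) [0.01 1.3  0.03]
```

```bash
python3 -m handwheel '[[0,-0.3,0,0,0,0],[0,-0.3,0,0,0,0],[0.01,-0.3,0,0,0,0],[0,-0.3,0,0,0,0],[0,0,0,0,0,0]]'
python3 - <<'E'
from bl import *
f=grab('top','d3.png');measure(f,348,177,299)
E
python3 go.py 0.5038 -0.229 0.0635 -0.0067
```

```text
clock: 8.6
position: [0.5033, -0.3144, 0.0643]
tool_rot: [3.14, -0.001, -0.007]
force: [0.1, -1.5, 6.4]
grip_width: 0.0101
low wall yaw -0.0084 at y(x=.5)=-0.1313
side x: top 0.6623 at y -0.206 bottom 0.3484 at y -0.194 mid 0.5053 yaws 0.00036938587 -0.0076505705
t 8.65 pos [ 0.5033 -0.3144  0.0642] rot [ 3.14e+00 -1.00e-03 -7.00e-03] F [ 0.7 -1.4  6.7] w 0.0098
turn tot [ 0.0002 -0.0002 -0.0001] | shift tot (new axes) [-0.   -3.42  0.03] | (old axes) [-0.01 -3.42  0.02]
```

```bash
python3 -m handwheel '[[0,-0.4,0,0,0,0],[0,-0.4,0,0,0,0],[0,-0.4,0,0,0,0],[0.01,-0.4,0,0,0,0],[0,-0.4,0,0,0,0],[0.01,-0.4,0,0,0,0],[0,-0.2,0,0,0,0]]'
python3 -m handwheel '[[0,-0.2,0,0,0,0],[0,-0.2,0,0,0,0]]'
python3 -m handwheel '[[0,-0.2,0,0,0,0],[0,-0.2,0,0,0,0],[0,0,0,0,0,0]]'
python3 go.py 0.5038 -0.229 0.0635 -0.0067
```

```text
clock: 9.52
position: [0.5044, -0.25, 0.0643]
tool_rot: [3.139, -0.002, -0.008]
force: [-0.7, -7.5, 5.7]
grip_width: 0.0104
clock: 9.78
position: [0.5044, -0.2408, 0.0643]
tool_rot: [3.139, -0.002, -0.008]
force: [-0.4, -8.2, 5.6]
grip_width: 0.0102
clock: 10.15
position: [0.5046, -0.2296, 0.0643]
tool_rot: [3.14, -0.001, -0.007]
force: [0.2, -2.9, 7.1]
grip_width: 0.0103
t 10.15 pos [ 0.5046 -0.2296  0.0643] rot [ 3.14e+00 -1.00e-03 -7.00e-03] F [ 0.2 -2.9  7.1] w 0.0103
turn tot [ 0.0002 -0.0002 -0.0001] | shift tot (new axes) [-0.03 -0.02  0.03] | (old axes) [-0.03 -0.02  0.03]
```

```bash
python3 -m handwheel '[[0,-0.1,0,0,0,0],[0,-0.1,0,0,0,0]]'
python3 -m handwheel '[[0,-0.06,0,0,0,0],[0,-0.06,0,0,0,0],[0,0,0,0,0,0]]'
python3 -m handwheel '[[0,-0.06,0,0,0,0],[0,0,0,0,0,0]]'
python3 - <<'E'
from bl import *
f=grab('top','d4.png');g=grab('scene');
a=f['pixels'][160:320,215:455];b=g['pixels'][130:370,80:350]
cv2.imwrite('pics/p3.png',np.hstack([cv2.resize(a,(420,280),interpolation=2),cv2.resize(b,(350,280))]))
E
```

```text
clock: 10.4
position: [0.5049, -0.2282, 0.0646]
tool_rot: [3.136, -0.003, -0.01]
force: [3.0, -31.5, 2.0]
grip_width: 0.0099
clock: 10.78
position: [0.5049, -0.2281, 0.065]
tool_rot: [3.133, -0.004, -0.012]
force: [1.7, -39.8, 2.5]
grip_width: 0.0105
clock: 11.02
position: [0.5049, -0.228, 0.0652]
tool_rot: [3.132, -0.005, -0.013]
force: [2.0, -47.2, 2.6]
grip_width: 0.0098
```

View pics/p3.png

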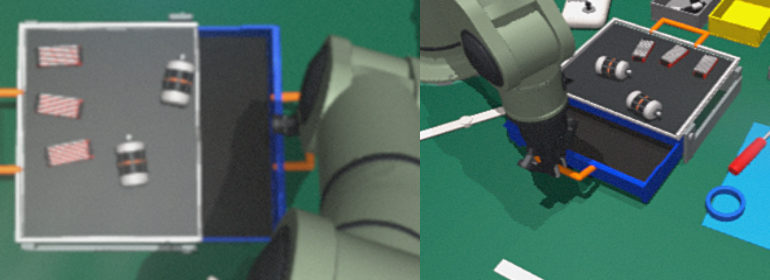

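```bash
python3 -m handwheel '[[0,0.1,0,0,0,0],[0,0.1,0,0,0,0],[0,0.05,0,0,0,0],[0,0,0,0,0,0]]'
python3 -m handwheel '[[0,0,0,0,0,0],[0,0,0,0,0,0],[0,0,0,0,0,0],[0,0,0,0,0,0]]' 0.2
python3 go.py 0.506 0.2327 0.25 -0.0067
```

```text
clock: 11.62
position: [0.5049, -0.2283, 0.0644]
tool_rot: [3.138, -0.003, -0.009]
force: [3.0, -13.7, 1.9]
grip_width: 0.0102
clock: 12.12
position: [0.5042, -0.2251, 0.0637]
tool_rot: [-3.141, 0.0, -0.007]
force: [-1.3, 1.0, -0.6]
grip_width: 0.0342
t 12.12 pos [ 0.5042 -0.2251  0.0637] rot [-3.141  0.    -0.007] F [-1.3  1.  -0.6] w 0.0342
turn tot [-0.  0. -0.] | shift tot (new axes) [ -0.05 -18.31  -7.45] | (old axes) [ -0.05 -18.31  -7.45]
```

```bash
python3 -m handwheel '[[0,0,-0.5,0,0,0],[0,0,-1,0,0,0],[0,0,-1,0,0,0],[0,0,-1,0,0,0],[0,0,-1,0,0,0],[0,0,-1,0,0,0],[0,0,-1,0,0,0],[0,0,-1,0,0,0]]'
python3 -m handwheel '[[0,-1,0,0,0,0],[0,-1,0,0,0,0],[0,-1,0,0,0,0],[0,-1,0,0,0,0],[0,-1,0,0,0,0],[0,-1,0,0,0,0],[0,-1,0,0,0,0],[0,-1,0,0,0,0]]' -0.1
python3 -m handwheel '[[0,-1,0,0,0,0],[0,-1,0,0,0,0],[0,-1,0,0,0,0],[0,-1,0,0,0,0],[0,-1,0,0,0,0],[0,-1,0,0,0,0],[0,-1,0,0,0,0],[0,-1,0,0,0,0]]'
python3 -m handwheel '[[0,-1,0,0,0,0],[0,-1,0,0,0,0],[0,-0.3,0,0,0,0],[0,0,0,0,0,0]]'
python3 go.py 0.506 0.2327 0.25 -0.0067
python3 - <<'E'
from bl import *
f=grab('top','d5.png');g=grab('scene','d5s.png');
p=[.50488,.05274,-.00665];h=loc(p,(0,-.17,0))
for ff,n in((f,'top'),(g,'scene')):
  im=ff['pixels'].copy()
  for L in((.155,.07,.062),(-.155,.07,.062),(.155,-.07,.076),(-.155,-.07,.076),(0,-.112,.086)):
    cv2.circle(im,tuple(int(round(v)) for v in proj(ff,loc([h[0],h[1],p[2]],L))),1,(0,255,0),-1)
  if n=='top': a=im[160:320,195:435]
  else: b=im[120:360,80:350]
cv2.imwrite('pics/p4.png',np.hstack([cv2.resize(a,(420,280),interpolation=2),cv2.resize(b,(350,280))]))
E
```

```text
clock: 13.12
position: [0.5041, -0.2251, 0.2531]
tool_rot: [3.141, -0.001, -0.007]
force: [0.0, -0.5, 0.1]
grip_width: 0.0344
clock: 14.12
position: [0.5055, -0.0244, 0.2522]
tool_rot: [3.142, -0.001, -0.007]
force: [-0.1, 1.3, -0.1]
grip_width: 0.047
clock: 15.12
position: [0.5069, 0.1755, 0.2522]
tool_rot: [-3.142, -0.001, -0.007]
force: [0.2, 0.6, 0.1]
grip_width: 0.047
clock: 15.62
position: [0.5073, 0.232, 0.2516]
tool_rot: [3.141, -0.0, -0.007]
force: [0.6, -1.0, -0.7]
grip_width: 0.0469
t 15.62 pos [0.5073 0.232  0.2516] rot [ 3.141 -0.    -0.007] F [ 0.6 -1.  -0.7] w 0.0469
turn tot [ 0. -0.  0.] | shift tot (new axes) [-0.05 -0.03  0.07] | (old axes) [-0.05 -0.03  0.07]
```

View pics/p4.png

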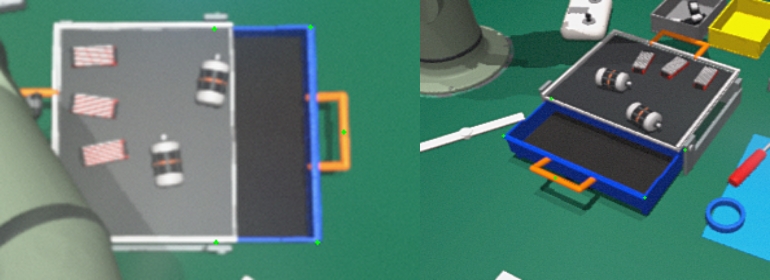

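```bash
python3 - <<'E'
from h import *
import pickle
F,_=pickle.load(open('t0.pkl','rb'))
print(onz(F['top'],(206.7,234.7),.1),onz(F['scene'],(282,152.5),.1))
E
python3 -m handwheel '[[-0.04,0,0.9,0,0,0],[0,0,0.9,0,0,0],[0,0,0.9,0,0,0],[0,0,0.9,0,0,0],[0,0,0.6,0,0,0],[0,0,0,0,0,0]]'
python3 - <<'E'
from h import *
g=grab('scene');cv2.imwrite('pics/p5.png',cv2.resize(g['pixels'][90:230,190:370],(720,560),interpolation=2))
E
python3 go.py 0.506 0.2327 0.0765 -0.0067
```

```text
[0.50561413 0.22851116 0.1       ] [0.50539157 0.22600178 0.1       ]
clock: 16.48
position: [0.5062, 0.2316, 0.1457]
tool_rot: [3.141, 0.001, -0.007]
force: [0.7, 1.0, -0.3]
grip_width: 0.047
t 16.52 pos [0.5065 0.232  0.1465] rot [ 3.141  0.    -0.007] F [0.2 0.4 0.5] w 0.047
turn tot [ 0.      0.     -0.0001] | shift tot (new axes) [-0.02 -0.03  2.8 ] | (old axes) [-0.02 -0.03  2.8 ]
```

View pics/p5.png

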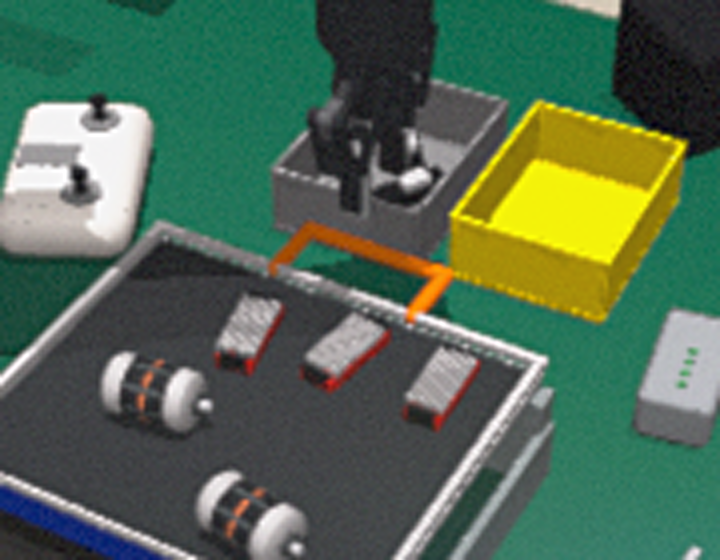

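```bash
python3 -m handwheel '[[0,0.05,0.7,0,0,0],[0,0,0.7,0,0,0],[0,0,0.7,0,0,0],[0,0,0.5,0,0,0],[0,0,0.2,0,0,0],[0,0,0,0,0,0]]'
python3 -m handwheel '[[0,0,0,0,0,0],[0,0,0,0,0,0],[0,0,0,0,0,0],[0,0,0,0,0,0],[0,0,0,0,0,0]]' 1 60
python3 go.py 0.506 0.231 0.0765 -0.0067
```

```text
clock: 17.27
position: [0.5064, 0.2311, 0.0761]
tool_rot: [3.141, 0.0, -0.007]
force: [-0.6, 0.2, 0.7]
grip_width: 0.0471
clock: 17.9
position: [0.5068, 0.2336, 0.0771]
tool_rot: [-3.138, -0.002, -0.005]
force: [0.4, 11.3, 0.5]
grip_width: 0.0096
t 17.9 pos [0.5068 0.2336 0.0771] rot [-3.138e+00 -2.000e-03 -5.000e-03] F [ 0.4 11.3  0.5] w 0.0096
turn tot [-0.0005 -0.0003  0.0002] | shift tot (new axes) [-0.03  0.1   0.02] | (old axes) [-0.03  0.1   0.02]
```

```bash
python3 -m handwheel '[[0,-0.12,0,0,0,0],[0,0,0,0,0,0]]'
python3 -m handwheel '[[0,-0.005,-0.228,0.0032,0,0],[0,-0.005,-0.228,0.0032,0,0],[0,-0.005,-0.228,0.0032,0,0],[0,-0.005,-0.228,0.0032,0,0],[0,-0.005,-0.228,0.0032,0,0],[0,-0.005,-0.228,0.0032,0,0]]'
cat > lk.py <<'E'
from h import *
import sys
f=grab('top');g=grab('scene')
a=f['pixels'][160:320,195:435];b=g['pixels'][120:360,80:350]
cv2.imwrite('pics/'+sys.argv[1],np.hstack([cv2.resize(a,(420,280),interpolation=2),cv2.resize(b,(350,280))]))
E
python3 lk.py q1.png
```

```text
clock: 18.15
position: [0.5067, 0.2337, 0.0769]
tool_rot: [3.141, -0.001, -0.007]
force: [-1.6, -3.2, 8.4]
grip_width: 0.0098
clock: 18.9
position: [0.5066, 0.2323, 0.1109]
tool_rot: [-3.02, -0.0, -0.008]
force: [3.2, -3.9, -5.2]
grip_width: 0.0099
```

View pics/q1.png

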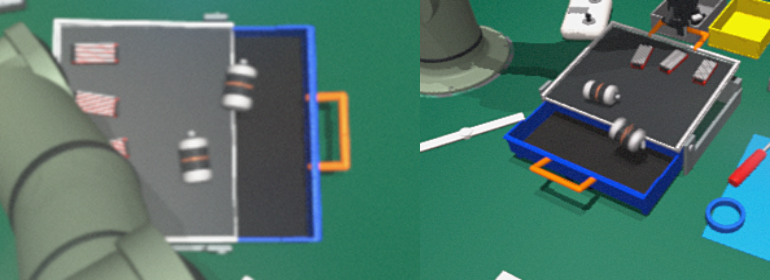

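```bash
python3 -m handwheel '[[0,-0.005,-0.228,0.0032,0,0],[0,0,0,0,0,0],[0,0,0,0,0,0],[0,-0.005,-0.228,0.0032,0,0],[0,0,0,0,0,0],[0,0,0,0,0,0]]'
python3 lk.py q2.png
```

```text
clock: 19.75
position: [0.5066, 0.2311, 0.1216]
tool_rot: [-2.982, -0.0, -0.008]
force: [4.1, -6.4, -4.4]
grip_width: 0.0098
```

View pics/q2.png

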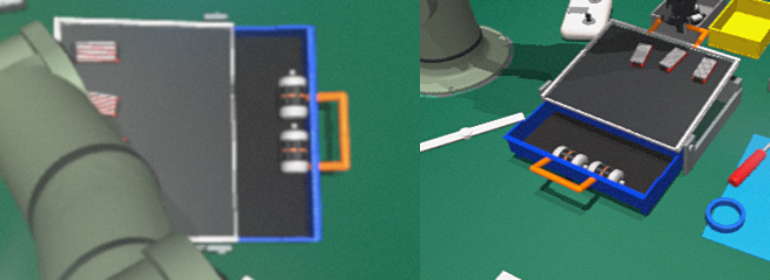

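```bash
python3 -m handwheel '[[0,0.005,0.228,-0.0032,0,0],[0,0.005,0.228,-0.0032,0,0],[0,0.005,0.228,-0.0032,0,0],[0,0.005,0.228,-0.0032,0,0],[0,0.005,0.228,-0.0032,0,0],[0,0.005,0.228,-0.0032,0,0],[0,0.005,0.228,-0.0032,0,0],[0,0.005,0.2,-0.0032,0,0]]'
python3 -m handwheel '[[0,0,0,0,0,0],[0,0,0,0,0,0]]'
python3 go.py 0.506 0.2337 0.0769 -0.0067
```

```text
clock: 20.85
position: [0.5067, 0.2337, 0.0767]
tool_rot: [3.139, -0.0, -0.008]
force: [-4.1, -16.9, 52.0]
grip_width: 0.0096
clock: 21.1
position: [0.5066, 0.2337, 0.077]
tool_rot: [3.139, -0.0, -0.008]
force: [2.0, -11.9, 3.8]
grip_width: 0.0096
t 21.1 pos [0.5066 0.2337 0.077 ] rot [ 3.139 -0.    -0.008] F [  2.  -11.9   3.8] w 0.0096
turn tot [ 0.0004 -0.     -0.0001] | shift tot (new axes) [-0.03  0.    0.01] | (old axes) [-0.03  0.    0.01]
```

```bash
python3 -m handwheel '[[0,0,0,0,0,0],[0,0,0,0,0,0],[0,0,0,0,0,0],[0,0,0,0,0,0]]' 0
python3 -m handwheel '[[0,0,-0.5,0,0,0],[0,0,-1,0,0,0],[0,0,-1,0,0,0],[0,0,-1,0,0,0],[0,0,-1,0,0,0],[0,0,-1,0,0,0],[0,0,-1,0,0,0],[0,0,-1,0,0,0]]' 
python3 -m handwheel '[[0,-1,0,0,0,0],[0,-1,0,0,0,0],[0,-1,0,0,0,0],[0,-1,0,0,0,0],[0,-1,0,0,0,0],[0,-1,0,0,0,0],[0,-1,0,0,0,0],[0,0,0,0,0,0]]'
cat > esc.py <<'E'
from fit import *
import sys
p=[.50488,.05274,-.00665]
g=grab('top',sys.argv[1]);f=grab('scene',sys.argv[1].replace('.','s.'))
for r in bot.trace(g,'esc1'):
    c=np.argwhere(r['region'])[:,::-1]
    W=np.array([onz(g,q,.09+.014)[:2] for q in c],np.float32)
    (cx,cy),(w,h),a=cv2.minAreaRect((W*1000).astype(np.float32))
    if h>w: a+=90
    a=(a+90)%180-90
    print('top',round(r['score'],2),np.round(r['point'],0),int(r['region'].sum()),'centre',round(cx/1000,4),round(cy/1000,4),'size',round(w),round(h),'long-axis deg',round(a,1))
for r in bot.trace(f,'esc1'):
    c=np.argwhere(r['region'])[:,::-1];W=np.array([onz(f,q,.09+.008)[:2] for q in c])
    print('scene',round(r['score'],2),np.round(r['point'],0),W.mean(0).round(3))
for th,z in(('yellow_bin',.06),('grey_bin',.06)):
  for ff,z in((g,z),):
    r=bot.trace(ff,th)
    if r:
        r=r[0];c=np.argwhere(r['region'])[:,::-1];W=np.array([onz(ff,q,z)[:2] for q in c],np.float32)
        print(th,round(r['score'],2),cv2.minAreaRect(W*1000))
cv2.imwrite('pics/e.png',np.hstack([cv2.resize(g['pixels'][150:320,85:340],(480,320),interpolation=2),cv2.resize(f['pixels'][90:270,170:370],(356,320))])[:, :800])
E
python3 esc.py e1.png
```

```text
clock: 21.6
position: [0.5064, 0.2352, 0.0771]
tool_rot: [-3.141, -0.0, -0.007]
force: [0.6, 0.1, -0.0]
grip_width: 0.0427
clock: 22.6
position: [0.5063, 0.2349, 0.2664]
tool_rot: [-3.141, -0.001, -0.007]
force: [-0.7, -0.7, -0.1]
grip_width: 0.0426
clock: 23.6
position: [0.5067, 0.4124, 0.2641]
tool_rot: [-3.141, 0.001, -0.004]
force: [-0.4, 0.4, 0.1]
grip_width: 0.0425
top 0.79 [247. 192.] 316 centre 0.6113 0.1276 size 30 68 long-axis deg -89.5
top 0.65 [249. 247.] 240 centre 0.4738 0.1123 size 23 63 long-axis deg -80.5
top 0.63 [248. 220.] 287 centre 0.5397 0.1264 size 66 28 long-axis deg 82.2
top 0.62 [273. 237.] 13040 centre 0.5044 0.0826 size 310 335 long-axis deg -0.4
scene 0.82 [304. 184.] [0.612 0.128]
scene 0.66 [273. 175.] [0.54  0.129]
scene 0.53 [252. 172.] [0.474 0.113]
yellow_bin 0.6 ((574.0321044921875, 414.8793640136719), (136.84043884277344, 183.47793579101562), 1.4519370794296265)
grey_bin 0.76 ((427.4903869628906, 369.0068359375), (129.51373291015625, 115.22923278808594), 1.6812177896499634)
```

View pics/e.png

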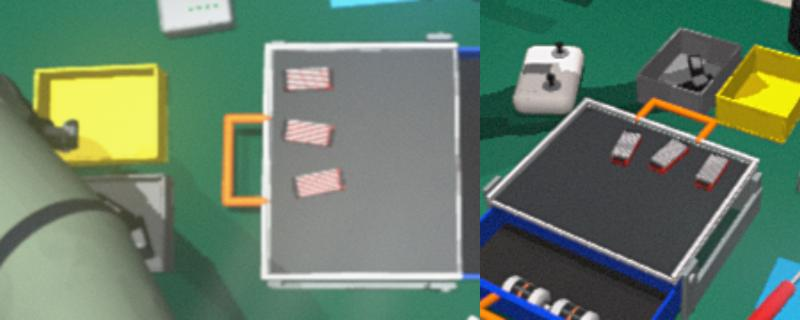

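```bash
python3 - <<'E'
from fit import *
import pickle
F,out=pickle.load(open('t0.pkl','rb'))
print(bot.observe()['qpos'].round(3))
for n in('top','scene'):
  f=F[n]; m=out[n,'yellow_bin'][0]['region'].astype(np.uint8)
  cnt=max(cv2.findContours(m,0,2)[0],key=cv2.contourArea)
  print(n,cv2.approxPolyDP(cnt,4,True).reshape(-1,2).tolist(),[onz(f,q,.06)[:2].round(3).tolist() for q in cv2.approxPolyDP(cnt,4,True).reshape(-1,2).astype(float)])
f=F['top'];p=f['pixels'][175:305,90:185]
cv2.imwrite('pics/y.png',cv2.resize(p,None,fx=4.5,fy=4.5,interpolation=2))
E
```

```text
[-0.645  0.541 -0.193  1.477  0.109  1.134 -2.436]
top [[172, 189], [166, 184], [105, 187], [102, 235], [172, 235]] [[0.631, 0.328], [0.644, 0.344], [0.638, 0.503], [0.512, 0.504], [0.51, 0.324]]
scene [[324, 116], [303, 143], [302, 156], [340, 170], [359, 140], [361, 125]] [[0.514, 0.5], [0.517, 0.34], [0.542, 0.283], [0.665, 0.278], [0.662, 0.434], [0.639, 0.51]]
```

View pics/y.png

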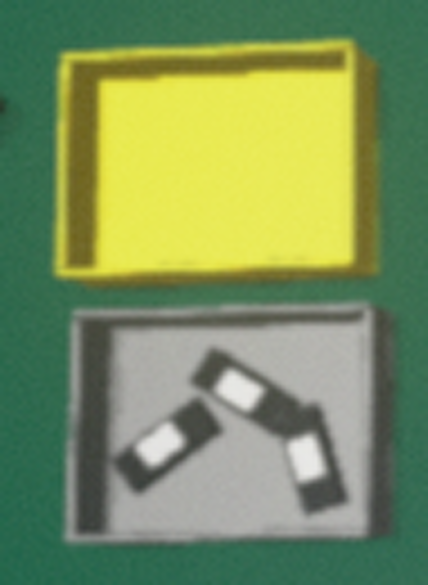

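```bash
python3 -m handwheel '[[0,0,0,0,0,-0.028],[0,0,0,0,0,-0.028],[0,0,0,0,0,-0.028],[0,0,0,0,0,-0.028],[0,0,0,0,0,-0.028],[0,0,0,0,0,-0.028],[0,0,0,0,0,-0.028],[0,0,0,0,0,-0.028]]' -0.1
python3 -m handwheel '[[0,0,0,0,0,-0.0275],[0,0,0,0,0,0]]'
python3 go.py 0.6115 0.129 0.16 1.58
python3 -m handwheel '[[-1,0.37,0,0,0,0],[-1,0.37,0,0,0,0],[-1,0.37,0,0,0,0],[-1,0.37,0,0,0,0],[-1,0.37,0,0,0,0],[-1,0.37,0,0,0,0],[-1,0.37,0,0,0,0],[-1,0.37,0,0,0,0]]'
python3 -m handwheel '[[-1,0.37,0.7,0,0,0],[-1,0.37,0.7,0,0,0],[-1,0.37,0.7,0,0,0],[0,0,0.7,0,0,0],[0,0,0.7,0,0,0],[0,0,0.6,0,0,0],[0,0,0,0,0,0]]'
python3 go.py 0.6115 0.129 0.092 1.58
python3 esc.py e2.png
```

```text
clock: 24.9
position: [0.5079, 0.4094, 0.2648]
tool_rot: [3.141, 0.0, 1.406]
force: [-0.1, 0.1, -0.1]
grip_width: 0.047
clock: 25.15
position: [0.5079, 0.4094, 0.2646]
tool_rot: [-3.141, -0.0, 1.572]
force: [0.3, 0.6, 0.1]
grip_width: 0.0469
t 25.15 pos [0.5079 0.4094 0.2646] rot [-3.141 -0.     1.572] F [0.3 0.6 0.1] w 0.0469
turn tot [-0.     -0.     -0.0013] | shift tot (new axes) [-11.25   4.04   4.18] | (old axes) [-11.22   4.13   4.18]
clock: 26.15
position: [0.5825, 0.209, 0.2648]
tool_rot: [3.141, 0.0, 1.568]
force: [1.1, -0.5, 1.1]
grip_width: 0.047
clock: 27.02
position: [0.6094, 0.1357, 0.1609]
tool_rot: [-3.14, 0.0, 1.574]
force: [-0.0, -0.3, 0.4]
grip_width: 0.0469
t 27.02 pos [0.6094 0.1357 0.1609] rot [-3.14   0.     1.574] F [-0.  -0.3  0.4] w 0.0469
turn tot [-0.0003  0.     -0.0009] | shift tot (new axes) [-0.27  0.08  2.75] | (old axes) [-0.27  0.09  2.75]
top 0.71 [246. 247.] 146 centre 0.4715 0.1246 size 25 37 long-axis deg -89.6
top 0.27 [353. 210.] 3195 centre 0.5451 -0.1514 size 216 160 long-axis deg 0.5
scene 0.78 [300. 185.] [0.613 0.13 ]
scene 0.57 [251. 171.] [0.474 0.114]
scene 0.48 [273. 177.] [0.539 0.13 ]
scene 0.4 [335. 262.] [ 0.789 -0.046]
yellow_bin 0.61 ((575.4056396484375, 415.95452880859375), (139.95999145507812, 190.04672241210938), 1.9148879051208496)
grey_bin 0.9 ((426.6529235839844, 401.60321044921875), (129.93856811523438, 181.6079559326172), 1.1218854188919067)
```

View pics/e.png

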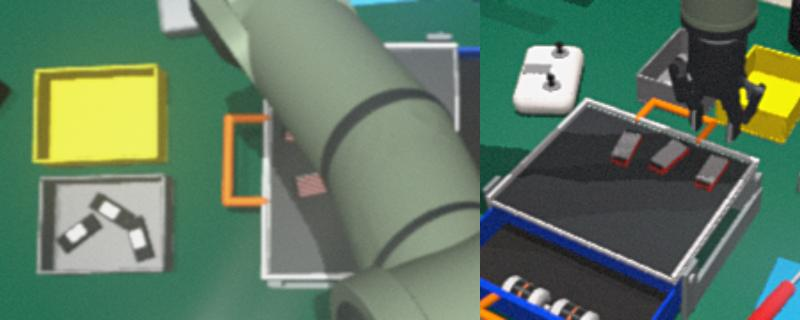

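```bash
python3 -m handwheel '[[-0.25,0.1,0.6,0,0,0],[0,0,0.7,0,0,0],[0,0,0.7,0,0,0],[0,0,0.45,0,0,0],[0,0,0.2,0,0,0],[0,0,0,0,0,0]]'
python3 -m handwheel '[[0,0,0,0,0,0],[0,0,0,0,0,0],[0,0,0,0,0,0],[0,0,0,0,0,0],[0,0,0,0,0,0]]' 1 45
python3 go.py 0.6115 0.129 0.092 1.58
```

```text
clock: 28.08
position: [0.6126, 0.1291, 0.0957]
tool_rot: [-3.141, -0.0, 1.573]
force: [0.6, 0.2, -0.3]
grip_width: 0.0471
clock: 28.7
position: [0.6129, 0.1291, 0.0966]
tool_rot: [3.141, -0.0, 1.573]
force: [-1.9, 0.5, 7.0]
grip_width: 0.0243
t 28.7 pos [0.6129 0.1291 0.0966] rot [ 3.141 -0.     1.573] F [-1.9  0.5  7. ] w 0.0243
turn tot [ 0.0002 -0.     -0.0011] | shift tot (new axes) [-0.   -0.06  0.18] | (old axes) [-0.   -0.06  0.18]
```

```bash
python3 -m handwheel '[[0,0,-0.3,0,0,0],[0,0,-0.6,0,0,0],[0,0,-0.8,0,0,0],[0,0,-0.9,0,0,0],[0,0,-0.9,0,0,0],[0,0,-0.9,0,0,0],[0,0,-0.6,0,0,0]]'
python3 -m handwheel '[[0.9,-0.1,0,0,0,0],[0.9,-0.1,0,0,0,0],[0.9,-0.1,0,0,0,0],[0.9,-0.1,0,0,0,0],[0.9,-0.1,0,0,0,0],[0.9,-0.1,0,0,0,0],[0.9,-0.1,0,0,0,0],[0.9,-0.1,0,0,0,0]]'
python3 -m handwheel '[[0.9,-0.1,0,0,0,0],[0.9,-0.1,0,0,0,0],[0.9,-0.1,0,0,0,0],[0.9,-0.1,0,0,0,0],[0.9,-0.1,0,0,0,0],[0.9,-0.1,0,0,0,0],[0,0,0,0,0,0]]'
python3 -m handwheel '[[0,0,0,0,0,-0.028],[0,0,0,0,0,-0.028],[0,0,0,0,0,-0.028],[0,0,0,0,0,-0.028],[0,0,0,0,0,-0.028],[0,0,0,0,0,-0.028],[0,0,0,0,0,-0.028],[0,0,0,0,0,-0.028]]'
python3 -m handwheel '[[0,0,0,0,0,-0.028],[0,0,0,0,0,0]]'
python3 go.py 0.577 0.460 0.02 3.15
python3 esc.py e3.png
```

```text
clock: 29.58
position: [0.6129, 0.1291, 0.2231]
tool_rot: [3.14, -0.0, 1.573]
force: [0.0, -0.4, -0.1]
grip_width: 0.0243
clock: 30.58
position: [0.592, 0.3104, 0.2208]
tool_rot: [-3.142, 0.0, 1.573]
force: [-0.7, -0.3, -0.3]
grip_width: 0.0247
clock: 31.45
position: [0.5756, 0.4464, 0.2205]
tool_rot: [-3.141, -0.001, 1.576]
force: [1.0, -0.9, -0.6]
grip_width: 0.0247
clock: 32.45
position: [0.5773, 0.4433, 0.2208]
tool_rot: [-3.141, 0.0, 2.986]
force: [0.5, 0.9, -0.2]
grip_width: 0.0245
clock: 32.7
position: [0.5772, 0.4433, 0.2206]
tool_rot: [-3.141, -0.0, -3.128]
force: [-0.0, -0.7, -1.2]
grip_width: 0.0248
t 32.7 pos [0.5772 0.4433 0.2206] rot [-3.141 -0.    -3.128] F [-0.  -0.7 -1.2] w 0.0248
turn tot [-0.     -0.      0.0008] | shift tot (new axes) [0.   0.67 8.02] | (old axes) [-0.    0.67  8.02]
top 0.64 [296. 206.] 6956 centre 0.5077 0.0777 size 302 309 long-axis deg -0.4
scene 0.73 [250. 171.] [0.473 0.116]
scene 0.73 [344.  84.] [0.511 0.645]
scene 0.71 [275. 175.] [0.54  0.129]
yellow_bin 0.5 ((507.8224792480469, 77.78739166259766), (347.71771240234375, 309.5003662109375), 0.35398536920547485)
grey_bin 0.59 ((424.62261962890625, 415.6706848144531), (130.9589080810547, 153.51683044433594), 1.18617844581604)
```

View pics/e.png

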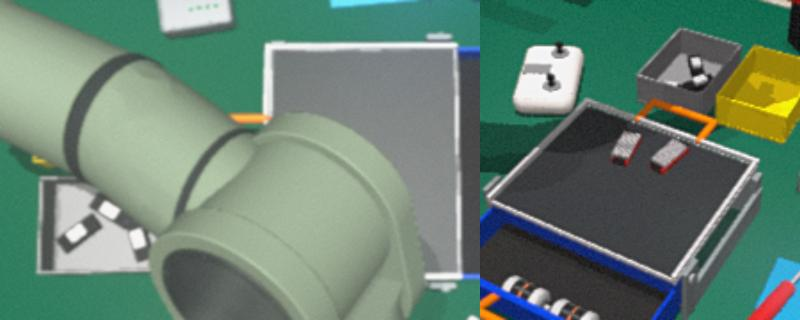

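```bash
python3 -m handwheel '[[0,0.6,0.8,0,0,0],[0,0,0.8,0,0,0],[0,0,0.8,0,0,0],[0,0,0.8,0,0,0],[0,0,0.8,0,0,0],[0,0,0.8,0,0,0],[0,0,0,0,0,0]]'
python3 - <<'E'
from h import *
g=grab('scene');cv2.imwrite('pics/p6.png',cv2.resize(g['pixels'][70:190,260:400],(700,600),interpolation=2))
E
python3 go.py 0.577 0.460 0.017 3.15
```

```text
clock: 33.88
position: [0.5761, 0.4583, 0.0989]
tool_rot: [-3.14, -0.002, -3.126]
force: [-0.1, -0.5, -0.3]
grip_width: 0.0248
t 33.92 pos [0.5764 0.4588 0.1003] rot [-3.141e+00 -1.000e-03 -3.126e+00] F [-0.1 -0.6 -0.6] w 0.0249
turn tot [-0.0001 -0.0001  0.0011] | shift tot (new axes) [-0.02  0.05  3.33] | (old axes) [-0.03  0.05  3.33]
```

View pics/p6.png

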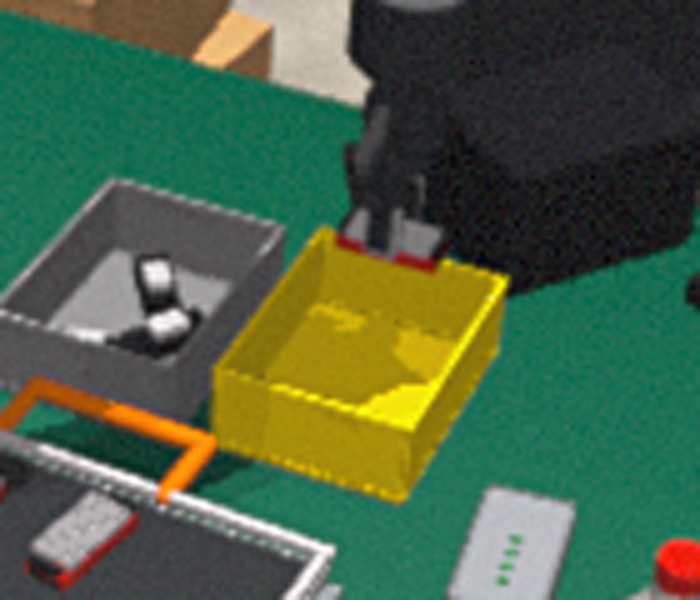

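```bash
python3 -m handwheel '[[0,-0.35,0,0,0,0],[0,0,0.5,0,0,0],[0,0,0.7,0,0,0],[0,0,0.7,0,0,0],[0,0,0.6,0,0,0],[0,0,0.5,0,0,0],[0,0,0.2,0,0,0],[0,0,0,0,0,0]]'
python3 go.py 0.577 0.450 0.017 3.15
```

```text
clock: 34.92
position: [0.5766, 0.4502, 0.0207]
tool_rot: [3.142, -0.0, -3.126]
force: [-0.5, -0.5, 0.0]
grip_width: 0.0246
t 34.92 pos [0.5766 0.4502 0.0207] rot [ 3.142 -0.    -3.126] F [-0.5 -0.5  0. ] w 0.0246
turn tot [ 0.     -0.      0.0011] | shift tot (new axes) [-0.01 -0.01  0.15] | (old axes) [-0.01 -0.01  0.15]
```

```bash
python3 -m handwheel '[[0,0,0.15,0,0,0],[0,0,0.1,0,0,0],[0,0,0,0,0,0]]'
python3 -m handwheel '[[0,0,0,0,0,0],[0,0,0,0,0,0],[0,0,0,0,0,0]]' 0.2
python3 -m handwheel '[[0,0,-0.4,0,0,0],[0,0,-1,0,0,0],[0,0,-1,0,0,0],[0,0,-1,0,0,0],[0,0,-1,0,0,0],[0,0,-1,0,0,0],[0,0,-1,0,0,0],[0,0,-1,0,0,0]]'
python3 -m handwheel '[[0,0,0,0,0,0.0275],[0,0,0,0,0,0.0275],[0,0,0,0,0,0.0275],[0,0,0,0,0,0.0275],[0,0,0,0,0,0.0275],[0,0,0,0,0,0.0275],[0,0,0,0,0,0.0275],[0,0,0,0,0,0.0275]]' -0.1
python3 -m handwheel '[[0,0,0,0,0,0.0275],[0,0,0,0,0,0.0235],[0,0,0,0,0,0]]'
python3 go.py 0.541 0.129 0.16 1.44
python3 esc.py e4.png
```

```text
clock: 35.3
position: [0.5767, 0.4501, 0.0145]
tool_rot: [-3.142, -0.0, -3.127]
force: [-0.7, -0.2, 0.3]
grip_width: 0.0246
clock: 35.67
position: [0.5767, 0.4501, 0.0146]
tool_rot: [3.142, 0.0, -3.127]
force: [0.2, -0.2, -0.2]
grip_width: 0.0339
clock: 36.67
position: [0.5766, 0.4501, 0.2014]
tool_rot: [3.141, 0.0, -3.126]
force: [0.2, 0.4, -0.3]
grip_width: 0.0345
clock: 37.67
position: [0.5765, 0.4502, 0.2005]
tool_rot: [-3.141, -0.0, 1.769]
force: [-0.4, -0.1, -0.6]
grip_width: 0.0467
clock: 38.05
position: [0.5765, 0.4505, 0.2005]
tool_rot: [3.141, -0.0, 1.455]
force: [-0.5, 0.1, -0.8]
grip_width: 0.0472
t 38.05 pos [0.5765 0.4505 0.2005] rot [ 3.141 -0.     1.455] F [-0.5  0.1 -0.8] w 0.0472
turn tot [ 0.     -0.0001  0.0024] | shift tot (new axes) [-12.93   0.27   1.62] | (old axes) [-12.94   0.07   1.61]
top 0.69 [252. 248.] 285 centre 0.4736 0.1123 size 26 66 long-axis deg -79.2
top 0.61 [249. 219.] 290 centre 0.5403 0.127 size 66 28 long-axis deg 81.1
top 0.43 [279. 231.] 11877 centre 0.5065 0.0837 size 309 307 long-axis deg 89.6
scene 0.67 [251. 174.] [0.473 0.115]
scene 0.63 [336. 141.] [0.617 0.348]
scene 0.51 [271. 177.] [0.54 0.13]
yellow_bin 0.91 ((609.9052124023438, 362.1812744140625), (164.50245666503906, 78.24541473388672), 48.084197998046875)
grey_bin 0.74 ((756.4428100585938, 18.675827026367188), (130.7415313720703, 25.772672653198242), 81.34803009033203)
```

View pics/e.png

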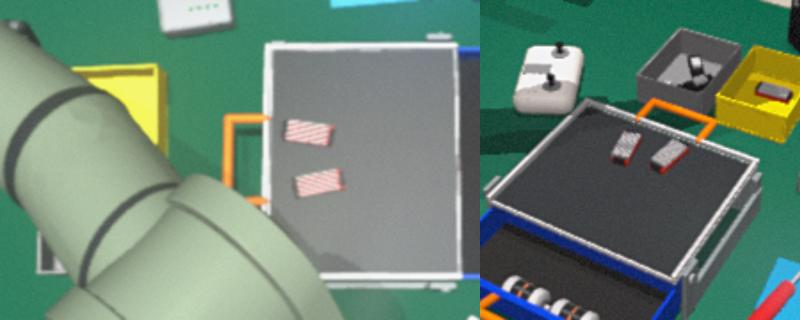

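```bash
python3 -m handwheel '[[-1,0.02,0,0,0,0.0024],[-1,0.02,0,0,0,0],[-1,0.02,0,0,0,0],[-1,0.02,0,0,0,0],[-1,0.02,0,0,0,0],[-1,0.02,0,0,0,0],[-1,0.02,0,0,0,0],[-1,0.02,0,0,0,0]]'
python3 -m handwheel '[[-1,0.02,0,0,0,0],[-1,0.02,0,0,0,0],[-1,0.02,0.4,0,0,0],[-1,0.02,0.4,0,0,0],[-0.9,0,0.4,0,0,0],[0,0,0.4,0,0,0],[0,0,0,0,0,0]]'
python3 go.py 0.5415 0.130 0.092 1.43
python3 esc.py e5.png
```

```text
clock: 39.35
position: [0.5546, 0.2504, 0.1997]
tool_rot: [3.142, -0.0, 1.44]
force: [0.4, 0.9, -0.1]
grip_width: 0.047
clock: 40.22
position: [0.5403, 0.1301, 0.159]
tool_rot: [-3.141, -0.0, 1.44]
force: [0.4, -0.2, 0.8]
grip_width: 0.0469
t 40.23 pos [0.5403 0.1301 0.159 ] rot [-3.141 -0.     1.44 ] F [ 0.4 -0.2  0.8] w 0.0469
turn tot [-0.0002 -0.      0.0015] | shift tot (new axes) [0.   0.05 2.68] | (old axes) [0.   0.05 2.68]
top 0.59 [132. 212.] 225 centre 0.5628 0.4205 size 59 25 long-axis deg 2.5
top 0.48 [293. 140.] 453 centre 0.7501 0.0479 size 186 28 long-axis deg 79.4
scene 0.78 [248. 169.] [0.474 0.114]
scene 0.47 [273. 175.] [0.54  0.129]
scene 0.43 [336. 142.] [0.617 0.346]
yellow_bin 0.96 ((575.823486328125, 415.60333251953125), (144.65211486816406, 184.04603576660156), 3.1735987663269043)
grey_bin 0.79 ((425.12200927734375, 402.0681457519531), (134.81126403808594, 186.5329132080078), 1.6610721349716187)
```

View pics/e.png

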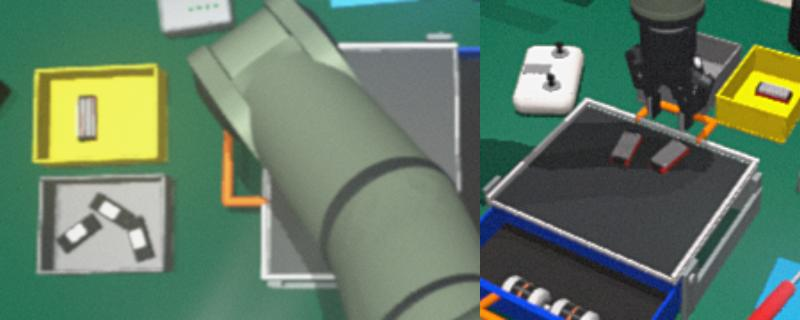

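```bash
python3 -m handwheel '[[0,0.05,0.6,0,0,0.0012],[0,0,0.7,0,0,0],[0,0,0.7,0,0,0],[0,0,0.4,0,0,0],[0,0,0.2,0,0,0],[0,0,0,0,0,0]]'
python3 -m handwheel '[[0,0,0,0,0,0],[0,0,0,0,0,0],[0,0,0,0,0,0],[0,0,0,0,0,0],[0,0,0,0,0,0]]' 1 45
python3 -m handwheel '[[0,0,-0.3,0,0,0],[0,0,-0.6,0,0,0],[0,0,-0.8,0,0,0],[0,0,-0.9,0,0,0],[0,0,-0.9,0,0,0],[0,0,-0.9,0,0,0],[0,0,-0.6,0,0,0]]'
python3 go.py 0.577 0.385 0.22 1.43
```

```text
clock: 41.28
position: [0.5418, 0.1295, 0.0944]
tool_rot: [-3.141, 0.0, 1.431]
force: [-0.2, -0.2, -0.5]
grip_width: 0.0469
clock: 41.9
position: [0.5421, 0.1295, 0.0952]
tool_rot: [3.141, -0.0, 1.431]
force: [-1.7, -0.5, 6.7]
grip_width: 0.0248
clock: 42.78
position: [0.5421, 0.1295, 0.2214]
tool_rot: [3.14, -0.001, 1.431]
force: [-1.3, -1.5, -0.1]
grip_width: 0.0248
t 42.77 pos [0.5421 0.1295 0.2214] rot [ 3.140e+00 -1.000e-03  1.431e+00] F [-1.3 -1.5 -0.1] w 0.0248
turn tot [ 0.0002 -0.0001  0.0002] | shift tot (new axes) [10.32 -0.05  0.06] | (old axes) [10.32 -0.04  0.06]
```

```bash
python3 -m handwheel '[[0.9,0,0,0,0,0],[0.9,0,0,0,0,0],[0.9,0,0,0,0,0],[0.9,0,0,0,0,0],[0.9,0,0,0,0,0],[0.9,0,0,0,0,0],[0.9,0,0,0,0,0],[0.9,0,0,0,0,0]]'
python3 -m handwheel '[[0.9,0,0,0,0,0],[0.9,0,0,0,0,0],[0.9,0,0,0,0,0],[0.4,0,0,0,0,0],[0,0,0,0,0,-0.0272],[0,0,0,0,0,-0.0272],[0,0,0,0,0,-0.0272],[0,0,0,0,0,-0.0272]]'
python3 -m handwheel '[[0,0,0,0,0,-0.0272],[0,0,0,0,0,-0.0272],[0,0,0,0,0,-0.0272],[0,0,0,0,0,-0.0272],[0,0,0,0,0,-0.0272],[0,0,0,0,0,-0.0272],[0,0,0,0,0,0]]'
python3 go.py 0.577 0.385 0.1 3.15
python3 esc.py e6.png
```

```text
clock: 43.78
position: [0.567, 0.3091, 0.2195]
tool_rot: [-3.142, 0.0, 1.431]
force: [0.4, 0.4, -1.4]
grip_width: 0.0245
clock: 44.78
position: [0.5778, 0.3841, 0.2195]
tool_rot: [-3.141, 0.0, 2.12]
force: [0.6, -0.9, -1.3]
grip_width: 0.0246
clock: 45.65
position: [0.5779, 0.3841, 0.2193]
tool_rot: [-3.141, -0.0, 3.139]
force: [0.1, -0.4, -0.4]
grip_width: 0.0244
t 45.65 pos [0.5779 0.3841 0.2193] rot [-3.141 -0.     3.139] F [ 0.1 -0.4 -0.4] w 0.0244
turn tot [-0.     -0.0001 -0.0018] | shift tot (new axes) [0.03 0.04 4.77] | (old axes) [0.03 0.04 4.77]
scene 0.57 [336. 140.] [0.617 0.345]
scene 0.53 [332.  94.] [0.517 0.575]
scene 0.52 [316. 310.] [ 0.8   -0.171]
scene 0.48 [253. 171.] [0.474 0.114]
yellow_bin 0.78 ((517.4853515625, 464.55401611328125), (107.77848052978516, 47.40407943725586), 63.48342514038086)
grey_bin 0.58 ((426.599365234375, 401.6658020019531), (129.05894470214844, 181.60235595703125), 1.18617844581604)
```

View pics/e.png

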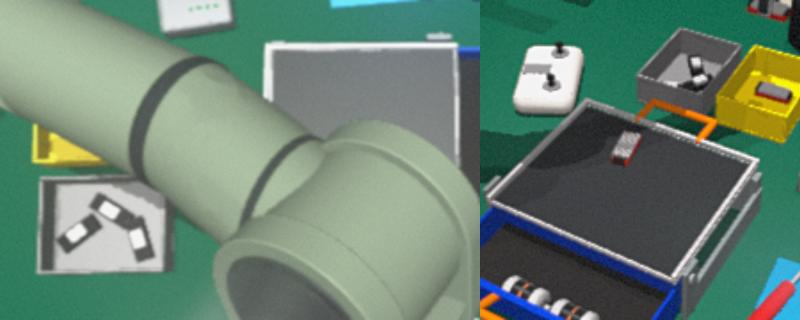

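```bash
python3 -m handwheel '[[0,0,0.8,0,0,0],[0,0,0.8,0,0,0],[0,0,0.8,0,0,0],[0,0,0.8,0,0,0],[0,0,0.8,0,0,0],[0,0,0.8,0,0,0],[0,0,0.8,0,0,0],[0,0,0,0,0,0]]'
python3 -m handwheel '[[0,0,0.6,0,0,0],[0,0,0.6,0,0,0],[0,0,0.6,0,0,0],[0,0,0.4,0,0,0],[0,0,0.3,0,0,0],[0,0,0,0,0,0]]'
python3 -m handwheel '[[0,0,0,0,0,0],[0,0,0,0,0,0],[0,0,0,0,0,0]]' 0.2
python3 -m handwheel '[[0,0,-0.4,0,0,0],[0,0,-1,0,0,0],[0,0,-1,0,0,0],[0,0,-1,0,0,0],[0,0,-1,0,0,0],[0,0,-1,0,0,0],[0,0,-1,0,0,0],[0,0,-1,0,0,0]]'
python3 go.py 0.4755 0.115 0.2 1.735
```

```text
clock: 46.95
position: [0.577, 0.3839, 0.0778]
tool_rot: [-3.14, -0.002, 3.141]
force: [0.0, 0.2, -1.0]
grip_width: 0.0249
clock: 47.7
position: [0.5775, 0.3843, 0.0166]
tool_rot: [-3.141, -0.001, 3.14]
force: [-0.0, -0.1, -0.6]
grip_width: 0.0244
clock: 48.08
position: [0.5778, 0.3845, 0.0174]
tool_rot: [3.141, 0.0, 3.14]
force: [0.4, 0.6, 0.0]
grip_width: 0.0341
clock: 49.08
position: [0.5775, 0.3844, 0.2038]
tool_rot: [3.142, 0.0, 3.14]
force: [0.4, 0.8, 0.3]
grip_width: 0.034
t 49.08 pos [0.5775 0.3844 0.2038] rot [3.142 0.    3.14 ] F [0.4 0.8 0.3] w 0.034
turn tot [ 0.     -0.      0.2237] | shift tot (new axes) [-9.96 -5.79  0.15] | (old axes) [  4.07 -10.78   0.15]
```

```bash
python3 -m handwheel '[[0,0,0,0,0,0.028],[0,0,0,0,0,0.028],[0,0,0,0,0,0.028],[0,0,0,0,0,0.028],[0,0,0,0,0,0.028],[0,0,0,0,0,0.028],[0,0,0,0,0,0.028],[0,0,0,0,0,0.028]]' -0.1
python3 -m handwheel '[[-0.9,-0.52,0,0,0,0],[-0.9,-0.52,0,0,0,0],[-0.9,-0.52,0,0,0,0],[-0.9,-0.52,0,0,0,0],[-0.9,-0.52,0,0,0,0],[-0.9,-0.52,0,0,0,0],[-0.9,-0.52,0,0,0,0],[-0.9,-0.52,0,0,0,0]]'
python3 -m handwheel '[[-0.9,-0.52,0,0,0,0],[-0.9,-0.52,0.5,0,0,0],[-0.9,-0.52,0.5,0,0,0],[0,0,0.5,0,0,0],[0,0,0.2,0,0,0],[0,0,0,0,0,0]]'
python3 go.py 0.4755 0.115 0.092 1.735
python3 esc.py e7.png
```

```text
clock: 50.08
position: [0.5774, 0.3846, 0.203]
tool_rot: [-3.142, -0.0, 1.727]
force: [-0.1, -0.8, -0.7]
grip_width: 0.0467
clock: 51.08
position: [0.5037, 0.1895, 0.2029]
tool_rot: [3.141, -0.0, 1.733]
force: [0.2, -0.0, 0.5]
grip_width: 0.0468
clock: 51.82
position: [0.4766, 0.118, 0.1596]
tool_rot: [-3.141, -0.0, 1.734]
force: [0.2, 0.2, 0.7]
grip_width: 0.0468
t 51.83 pos [0.4766 0.118  0.1596] rot [-3.141 -0.     1.734] F [0.2 0.2 0.7] w 0.0468
turn tot [-0.     -0.0001 -0.0001] | shift tot (new axes) [-0.11 -0.06  2.7 ] | (old axes) [-0.11 -0.06  2.7 ]
top 0.81 [128. 208.] 239 centre 0.5662 0.4207 size 61 25 long-axis deg 2.5
top 0.62 [156. 213.] 255 centre 0.5645 0.3583 size 27 63 long-axis deg -2.5
scene 0.71 [336. 141.] [0.617 0.344]
yellow_bin 0.97 ((574.0114135742188, 415.0828857421875), (136.98435974121094, 182.94264221191406), 1.8640086650848389)
grey_bin 0.9 ((426.7239990234375, 401.6045227050781), (129.8419647216797, 181.57757568359375), 1.1582456827163696)
```

View pics/e.png

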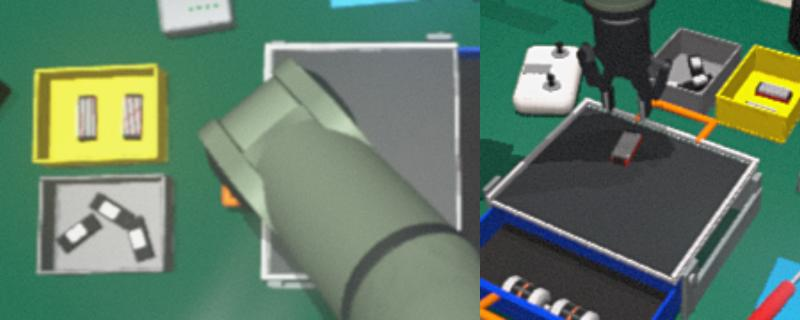

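```bash
python3 -m handwheel '[[-0.11,-0.03,0.6,0,0,0],[0,0,0.7,0,0,0],[0,0,0.7,0,0,0],[0,0,0.4,0,0,0],[0,0,0.2,0,0,0],[0,0,0,0,0,0]]'
python3 -m handwheel '[[0,0,0,0,0,0],[0,0,0,0,0,0],[0,0,0,0,0,0],[0,0,0,0,0,0],[0,0,0,0,0,0]]' 1 45
python3 -m handwheel '[[0,0,-0.3,0,0,0],[0,0,-0.6,0,0,0],[0,0,-0.8,0,0,0],[0,0,-0.9,0,0,0],[0,0,-0.9,0,0,0],[0,0,-0.9,0,0,0],[0,0,-0.6,0,0,0]]'
python3 go.py 0.577 0.417 0.22 1.735
```

```text
clock: 52.88
position: [0.4761, 0.1144, 0.0944]
tool_rot: [-3.141, -0.0, 1.733]
force: [-0.2, -0.1, 0.8]
grip_width: 0.0469
clock: 53.5
position: [0.4764, 0.1143, 0.0951]
tool_rot: [3.141, 0.0, 1.733]
force: [-1.8, 0.6, 5.1]
grip_width: 0.0248
clock: 54.38
position: [0.4764, 0.1143, 0.2214]
tool_rot: [3.14, 0.0, 1.733]
force: [-0.8, 0.2, -1.0]
grip_width: 0.0247
t 54.38 pos [0.4764 0.1143 0.2214] rot [3.14  0.    1.733] F [-0.8  0.2 -1. ] w 0.0247
turn tot [ 0.0002  0.     -0.0003] | shift tot (new axes) [11.29  5.95  0.06] | (old axes) [11.3   5.93  0.07]
```

```bash
python3 -m handwheel '[[0.9,0.47,0,0,0,0],[0.9,0.47,0,0,0,0],[0.9,0.47,0,0,0,0],[0.9,0.47,0,0,0,0],[0.9,0.47,0,0,0,0],[0.9,0.47,0,0,0,0],[0.9,0.47,0,0,0,0],[0.9,0.47,0,0,0,0]]'
python3 -m handwheel '[[0.9,0.47,0,0,0,0],[0.9,0.47,0,0,0,0],[0.9,0.47,0,0,0,0],[0.9,0.47,0,0,0,0],[0.5,0.3,0,0,0,0],[0,0,0,0,0,0]]'
python3 -m handwheel '[[0,0,0,0,0,-0.028],[0,0,0,0,0,-0.028],[0,0,0,0,0,-0.028],[0,0,0,0,0,-0.028],[0,0,0,0,0,-0.028],[0,0,0,0,0,-0.028],[0,0,0,0,0,-0.028],[0,0,0,0,0,-0.028]]'
python3 -m handwheel '[[0,0,0,0,0,0]]'
python3 go.py 0.577 0.417 0.1 3.14
python3 esc.py e8.png | grep scene
```

```text
clock: 55.38
position: [0.54, 0.3077, 0.2199]
tool_rot: [-3.141, -0.0, 1.733]
force: [0.2, -0.2, -1.2]
grip_width: 0.0246
clock: 56.12
position: [0.5767, 0.4178, 0.2195]
tool_rot: [-3.141, -0.0, 1.734]
force: [-0.4, -0.5, 0.1]
grip_width: 0.0251
clock: 57.12
position: [0.5772, 0.416, 0.2199]
tool_rot: [-3.141, 0.0, -3.137]
force: [-0.1, -0.4, 0.6]
grip_width: 0.0249
clock: 57.25
position: [0.5772, 0.4161, 0.2197]
tool_rot: [-3.141, -0.0, 3.139]
force: [-0.5, -0.1, -0.4]
grip_width: 0.0245
t 57.25 pos [0.5772 0.4161 0.2197] rot [-3.141 -0.     3.139] F [-0.5 -0.1 -0.4] w 0.0245
turn tot [-0.     -0.     -0.0002] | shift tot (new axes) [0.01 0.04 4.79] | (old axes) [0.01 0.04 4.79]
scene 0.74 [336. 140.] [0.617 0.346]
scene 0.5 [336.  87.] [0.506 0.612]
scene 0.15 [260. 199.] [0.532 0.044]
```

View pics/e.png

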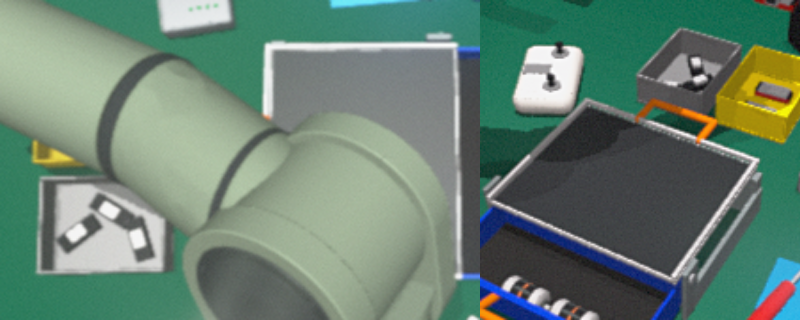

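```bash
python3 -m handwheel '[[0,0.03,0.8,0,0,0],[0,0,0.8,0,0,0],[0,0,0.8,0,0,0],[0,0,0.8,0,0,0],[0,0,0.8,0,0,0],[0,0,0.8,0,0,0],[0,0,0.8,0,0,0],[0,0,0,0,0,0]]'
python3 -m handwheel '[[0,0,0.6,0,0,0],[0,0,0.6,0,0,0],[0,0,0.5,0,0,0],[0,0,0.3,0,0,0],[0,0,0.15,0,0,0],[0,0,0,0,0,0]]'
python3 -m handwheel '[[0,0,0,0,0,0],[0,0,0,0,0,0],[0,0,0,0,0,0]]' 0.25
python3 -m handwheel '[[0,0,-0.4,0,0,0],[0,0,-1,0,0,0],[0,0,-1,0,0,0],[0,0,-1,0,0,0],[0,0,-1,0,0,0],[0,0,-1,0,0,0],[0,0,-1,0,0,0],[0,0,-1,0,0,0]]'
python3 -m handwheel '[[0,-1,0,0,0,0],[0,-1,0,0,0,0],[0,-1,0,0,0,0],[0,-1,0,0,0,0],[0,-1,0,0,0,0],[0,-1,0,0,0,0],[0,-1,0,0,0,0],[0,-1,0,0,0,0]]'
python3 -m handwheel '[[0,-1,0,0,0,0],[0,-1,0,0,0,0],[0,-1,0,0,0,0],[0,-1,0,0,0,0],[0,-1,0,0,0,0],[0,-1,0,0,0,0],[0,-1,0,0,0,0],[0,0,0,0,0,0]]'
python3 - <<'E'
from h import *
f=grab('top','f1.png');g=grab('scene','f1s.png')
print([(round(r['score'],2),r['point']) for r in bot.trace(f,'esc1')])
print([(round(r['score'],2),r['point']) for r in bot.trace(g,'motor1')])
cv2.imwrite('pics/f.png',np.hstack([cv2.resize(f['pixels'],(400,300),interpolation=cv2.INTER_AREA),cv2.resize(g['pixels'],(400,300),interpolation=cv2.INTER_AREA)]))
cv2.imwrite('pics/f2.png',cv2.resize(f['pixels'][150:320,85:325],(792,561),interpolation=2))
E
```

```text
clock: 58.55
position: [0.5765, 0.4173, 0.0777]
tool_rot: [-3.14, -0.002, 3.141]
force: [0.0, 0.6, -0.2]
grip_width: 0.0247
clock: 59.3
position: [0.5771, 0.4178, 0.0258]
tool_rot: [3.142, -0.0, 3.14]
force: [0.7, 0.8, -0.8]
grip_width: 0.0247
clock: 59.68
position: [0.5772, 0.4178, 0.026]
tool_rot: [3.141, 0.0, 3.14]
force: [-0.9, 0.3, 0.3]
grip_width: 0.0322
clock: 60.68
position: [0.577, 0.4177, 0.2126]
tool_rot: [3.141, -0.0, 3.14]
force: [0.7, 0.3, 0.1]
grip_width: 0.032
clock: 61.68
position: [0.5768, 0.217, 0.2117]
tool_rot: [-3.141, 0.0, 3.14]
force: [-0.7, -0.2, -0.2]
grip_width: 0.032
clock: 62.68
position: [0.5768, 0.0407, 0.2114]
tool_rot: [-3.141, 0.0, 3.138]
force: [-0.3, -0.8, -0.2]
grip_width: 0.0317
[(0.86, [129.0, 211.1]), (0.6, [141.0, 211.3]), (0.51, [154.9, 210.3])]
[(0.65, [301.5, 129.3]), (0.61, [223.2, 266.3]), (0.54, [199.6, 253.5])]
```

View pics/f.png

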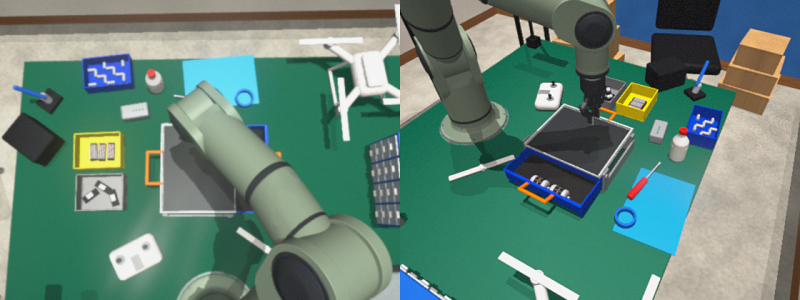

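View pics/f2.png

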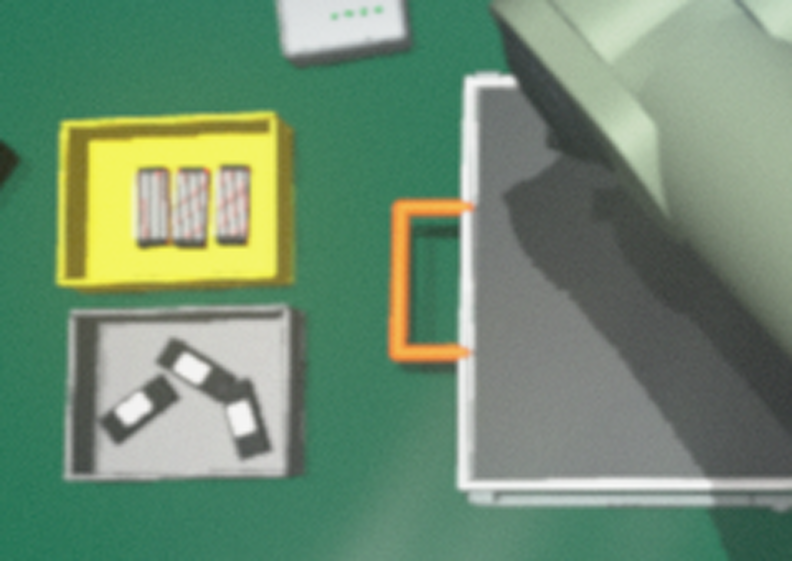

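```bash
python3 - <<'E'
from h import *
a=cv2.imread('pics/top0.png');b=cv2.imread('pics/f1.png')
for n,(u0,u1,v0,v1) in dict(grey=(100,180,240,300),yellow=(100,180,180,240),batt=(165,212,140,170),handle=(200,230,205,262)).items():
    s,_=cv2.phaseCorrelate(a[v0:v1,u0:u1].mean(2).astype(np.float32),b[v0:v1,u0:u1].mean(2).astype(np.float32));print(n,np.round(s,2))
a=cv2.imread('pics/scene0.png');b=cv2.imread('pics/f1s.png');d=cv2.imread('pics/d5s.png')
s,_=cv2.phaseCorrelate(d[210:310,120:265].mean(2).astype(np.float32),b[210:310,120:265].mean(2).astype(np.float32));print('catch bin vs docked',s)
for n,(u0,u1,v0,v1) in dict(driver=(310,370,220,285),tape=(290,340,280,325)).items():
    s,_=cv2.phaseCorrelate(a[v0:v1,u0:u1].mean(2).astype(np.float32),b[v0:v1,u0:u1].mean(2).astype(np.float32));print(n,np.round(s,2))
print(bot.job_done())
E
```

```text
grey [0.12 0.07]
yellow [ 0.02 -0.11]
batt [-0.   -0.13]
handle [-0.03 -0.01]
catch bin vs docked (0.06328491742951314, 0.20941142301457916)
driver [-0.08 -0.07]
tape [0.07 0.46]
the job is handed in; nothing more can be done
None
```

The tray is cleared and the job is handed in, at about 63 s on the robot's clock.

- **Docking:** I pushed the blue catch bin along the rail, past the detent and against the stop panel. The push force rose to about 8 N, then dropped. The handle stopped at y = -0.228, where -0.229 was predicted, so it counts as fully home. I read that from force and position; the detent itself gave no reading.
- **Tipping:** I lifted the tray by its orange handle to about 0.16 rad. Both motors present rolled into the catch bin, all three controllers stayed on, and I laid the tray back on its rest. As it touched down the wrist force showed 52 N for a moment, under the 120 N limit.
- **Controllers:** I placed the three speed controllers one by one in the yellow bin.

**Last checks:**
- The final pictures show three controllers in the yellow bin, an empty tray on its rest as far as the arm let it be seen, and two motors in the docked bin.
- The grey and yellow bins, battery, screwdriver, tray handle and docked catch bin all moved by about 0.2 pixel or less. The tape roll read 0.46 pixel, which I take as noise since the arm never went near it.
- The gripper ended open and clear, 0.21 m above the bench.
- **Disagreement:** the motor search scored 0.65 at one extra spot, (301, 129) in the scene view. Nothing but the two motors in the bin showed in the pictures, so I took it as a false hit.

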